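# Fetch the stamp from behind the vases

## Robot

A 7-joint arm with a two-finger parallel gripper is mounted at the origin on the work surface; the furniture and walls round the work are solid. World frame = base frame: x ahead of the robot, y to its left, z up, the work surface at z = 0. Lengths are in mm, angles in rad, forces in N, time in s.
With the tool pointing down it reaches from about 400 to 900 mm from the base axis. Payload 5.6 kg.
Tool frame: the origin (TCP) lies midway between the tips of the shut fingers; the grasp point (between the pads) lies 19 mm behind it; x points along the fingers, y is the direction in which the jaws open and shut, and the axes are right-handed (so a half turn about x gives the same grasp; the last joint's range is limited). The gripper opens to 92 mm and grips with 3 to 60 N. Pads are 20 mm wide; open, the fingers measure 128 mm over their backs; the gripper's body (75 mm by 189 mm) begins 69 mm behind the grasp point.
Start: joints at [-1.352, 0.468, -0.012, 1.603, 0.006, 1.071, -0.056], TCP at [168.276, 627.848, 176.692] pointing down, gripper open.
Joint ranges: [-2.53, 2.53], [-0.31, 2.02], [-1.57, 1.55], [0.28, 2.44], [-1.29, 4.43], [0.15, 1.84], [-2.92, 2.92]. Speed limits (rad/s): [2.57, 2.57, 3.14, 3.14, 3.14, 3.14, 3.14].

## Interface

Orientations are given as a rotation vector (axis times angle).
In Python, from bench import r gives the robot as it stands.
- The arm moves only by the tool drive_tool, never from a script. Its argument "commands" is text: rows parted by semicolons, each of 6 numbers parted by spaces: the shift along the tool's x, y, z in m, then the turn, a rotation vector about the tool's x, y, z in rad. A call has 1 to 20 rows; each row is the pose to reach, as a shift and turn from the pose measured when the call began, along the tool's axes at that moment; what a row does not reach only later rows make up. A row lasts 1/10 s, in which the tool goes at most 50 mm and 8.59 degrees, less where a joint would pass 70% of its speed; a pose out of reach is approached as far as the arm can. A call with a gripper value outside its range is refused whole. "hand" is the finger opening in m, from 0 to 0.0919, set as the call begins (left out, the last holds). The fingers move at their own pace and stop on an object; "newtons" is the grip in N (left out, the last holds). Time passes only in rows, so rows that repeat a pose let the fingers close. It gives the time, the measured TCP pose, the force and the opening at its end, in the units of the state.
- r.observe(): the state, without advancing time (a new reading comes with each control period).
- r.capture(name): name is "side" or "top" or "wrist"; returns the picture (480x640x3 uint8, red, green, blue); there is no depth.
- r.get_calibration(name): a dict with "intrinsics" (3x3 intrinsics, pixels), "rvec" (rotation vector, rad) and "tvec" (3), from world to camera coordinates, as OpenCV has them. Camera axes: x right, y down, z forward; pixel columns grow to the right and rows downward; lengths in mm; the calibration is good to about 2 mm. A picture is of the moment at which its call begins: read the wrist's pose just before it. get_calibration takes no time and is no camera call; for the wrist camera it gives the pose at the moment of the call.
- r.close_job(): hands the job in, once; it reports no verdict.
The state is a dict: "clock": time; "q": joint angles; "qvel": joint speeds; "joint_torque": joint torques, N m; "tool_pos": TCP position; "tcp_rot": TCP orientation; "force": force on the tool from outside, world axes, zero at the start; "ft_torque": the same for the moment, N m; "finger_gap": finger opening in mm.
Only numpy, scipy, OpenCV 4.12 (cv2) and the standard library are available. Lean on these libraries where they do the work, as an engineer would, in place of code of your own. Each camera call takes 0.05 s, during which the arm holds its last target.

## Task

The wooden stamp stands behind the three terracotta vases in the three-sided tray. First move all three vases out onto the plywood ware board at the side, standing and let go, then stand the stamp in the middle of the round plaster bat while the vases wait on the board, and then put each vase back in the tray exactly where it stood before. Keep the vases upright all the time.

Things in the scene. Friction and masses are not known exactly. Their poses are not given: they have to be found in the camera images.
- round_vase: straight round open vase, 45 mm diameter, 125 mm tall, 4 mm wall, 0.22 kg, unglazed terracotta; origin at the centre of its underside, z up. At the start it stands in the front row of the ware tray; the three vases stand in any order. Grip it across the outside near its top; lower down its neighbours are in the way.
- square_vase: square open vase, 42 x 42 mm, 135 mm tall, 5 mm wall, 0.22 kg, unglazed terracotta; origin at the centre of its underside, z up. At the start it stands in the front row of the ware tray; the three vases stand in any order. Its x and y axes are square to its faces. Grip it across two faces near its top.
- bottle_vase: bottle-shaped vase, 152 mm tall: body 49 mm diameter up to 70 mm, shoulder narrowing up to 100 mm, then a straight neck of 31 mm diameter to 146 mm and a lip of 35 mm diameter, 0.24 kg, unglazed terracotta; origin at the centre of its underside, z up. At the start it stands in the front row of the ware tray; the three vases stand in any order. Grip it by the neck.
- stamp: wooden texture stamp, an upright block 30 x 30 mm and 56 mm tall, 0.05 kg; origin at the centre of its underside, z up, x and y square to its faces. It stands in the tray behind the row of vases, its centre about 56 mm behind the centre line of the row.
- ware_tray: fixed low grey-painted tray, 170 (x) by 240 (y) mm, origin under its centre, x to the rear; floor 8 mm thick, rear wall 45 mm high from x = +77 mm, side walls 30 mm high from x = -20 mm back, front open to the robot. Vases stand in a row near x = -32, y = -70, 0, +70 mm, no room for a finger between them; the stamp near x = +24 mm. A clay offcut 8 mm high lies near x = +58, y = +95 mm.
- ware_board: fixed plywood board on two battens, 270 (x) by 100 (y) mm, its top 15 mm above the table; origin under its centre, x along its length. It lies left or right of the tray, the bat on the other side. The cleared vases wait on it, centres 10 mm or more inside its edges; three in a row along x, 85 mm apart, fit well.
- plaster_bat: fixed round plaster bat (disc), 110 mm diameter, its flat top 15 mm above the table; origin at the centre of its underside. The stamp goes upright on its middle.
Things that resemble listed ones, but are neither listed nor needed, are in the scene too. What is shaped like the bottle_vase but pink or red is not meant.

How it is judged (in metres and radians):
On the way, in this order (a step that is already met when the one before it is completed fails the run):
1. all three vases stand on the ware board, let go and at rest (x of round_vase in the frame of ware_board between -0.125 and 0.125 m and y of round_vase in the frame of ware_board between -0.042 and 0.042 m and z of round_vase in the frame of ware_board between 0.01 and 0.02 m and angle between each of round_vase, square_vase, bottle_vase's own z axis and vertical below 0.12 rad and linear speed of each of round_vase, square_vase, bottle_vase below 0.03 m/s and contact force between the fingers and round_vase below 0.2 N and x of square_vase in the frame of ware_board between -0.125 and 0.125 m and y of square_vase in the frame of ware_board between -0.042 and 0.042 m and z of square_vase in the frame of ware_board between 0.01 and 0.02 m and contact force between the fingers and square_vase below 0.2 N and x of bottle_vase in the frame of ware_board between -0.125 and 0.125 m and y of bottle_vase in the frame of ware_board between -0.042 and 0.042 m and z of bottle_vase in the frame of ware_board between 0.01 and 0.02 m and contact force between the fingers and bottle_vase below 0.2 N), for 0.2 s.
2. the stamp stands on the middle of the plaster bat, let go and at rest, while the vases still stand on the board (all of step 1 and horizontal distance between stamp and plaster_bat below 0.015 m and z of stamp in the frame of plaster_bat between 0.01 and 0.02 m and angle between stamp's own z axis and vertical below 0.12 rad and linear speed of stamp below 0.03 m/s and contact force between the fingers and stamp below 0.2 N), for 0.2 s.
At the end, for the whole second after the job is handed in: the stamp stands upright on the plaster bat, its centre within 15 mm of the bat's centre, and each of the three vases stands upright (within 7 degrees) in the tray within 15 mm of the place where it stood at the start; all are let go and at rest (horizontal distance between stamp and plaster_bat below 0.015 m and z of stamp in the frame of plaster_bat between 0.01 and 0.02 m and angle between each of stamp, round_vase, square_vase, bottle_vase's own z axis and vertical below 0.12 rad and linear speed of each of stamp, round_vase, square_vase, bottle_vase below 0.03 m/s and contact force between the fingers and stamp below 0.2 N and distance of each of round_vase, square_vase, bottle_vase from where it was at the start of the episode below 0.015 m and contact force between the fingers and round_vase below 0.2 N and contact force between the fingers and square_vase below 0.2 N and contact force between the fingers and bottle_vase below 0.2 N); the robot touches nothing.
It fails at once if a vase tips by more than 30 degrees (angle between any of round_vase, square_vase, bottle_vase's own z axis and vertical above 0.52 rad).
It also fails if it takes over 144 s, if anything falls off the work surface, if the arm or the gripper's body presses on something with over 40 N, if the wrist force passes 120 N, or if a joint passes its speed limit or range.

## Working session

There is one attempt and no reset: what is moved stays moved. The work goes in short steps, Python scripts to look and compute and a tool call to move; the robot and the scene stay as the last step left them, time stands still between calls to the robot, and variables do not carry over. Pictures are saved under pics/ and viewed, and the job is handed in when it is done.

Besides the shell and the picture viewer there is one more tool, called after "Emit:" by a JSON object that holds its "method" and its "body". drive_tool: Moves the arm, as the interface text tells. Its arguments: {"type":"object","properties":{"commands":{"type":"string"},"hand":{"type":"number"},"newtons":{"type":"number"}},"required":["commands"]}

```bash
ls; mkdir -p pics
cat > h.py <<'E'
import numpy as np, cv2
from bench import r
def cal(n):
    c=r.get_calibration(n); K=np.array(c["intrinsics"],float); R=cv2.Rodrigues(np.array(c["rvec"],float))[0]; t=np.array(c["tvec"],float).ravel(); return K,R,t
def ray(c,u,v,z):
    K,R,t=c; o=-R.T@t; d=R.T@np.linalg.inv(K)@np.array([u,v,1.]); return o+d*(z-o[2])/d[2]
def proj(c,p):
    K,R,t=c; q=K@(R@np.array(p,float)+t); return q[:2]/q[2]
def snap(n,f):
    c=cal(n); im=np.array(r.capture(n)); cv2.imwrite("pics/"+f+".png",im[:,:,::-1]); return c,im
E
python3 - <<'E'
from h import *
import pickle
o=r.observe();print({k:np.round(v,3) for k,v in o.items()})
d={}
for n in("side","top","wrist"):
    c,im=snap(n,n+"0"); d[n]=(c,im); print(n,-c[1].T@c[2], c[0].round(1).tolist())
pickle.dump(d,open("d0.pkl","wb"))
E
```

```text
pics
{'clock': np.float64(0.0), 'q': array([-1.352,  0.468, -0.012,  1.604,  0.006,  1.071, -0.056]), 'qvel': array([ 0.001,  0.001,  0.001, -0.   ,  0.   ,  0.   , -0.001]), 'joint_torque': array([-1.0000e-03, -5.2055e+01, -1.3000e-02, -2.4375e+01, -5.7000e-02,
        1.7000e-02,  0.0000e+00]), 'tool_pos': array([168.112, 627.21 , 175.749]), 'tcp_rot': array([ 0.204,  1.561, -0.207]), 'force': array([ 0.264,  0.53 , -0.203]), 'ft_torque': array([-0.019,  0.027, -0.032]), 'finger_gap': np.float64(91.933)}
side [ 900.6398058  -488.26595083 1047.47764447] [[578.4, 0.0, 319.6], [0.0, 578.4, 232.4], [0.0, 0.0, 1.0]]
top [327.93337132  71.14768381 887.25559013] [[459.0, 0.0, 320.9], [0.0, 459.0, 244.8], [0.0, 0.0, 1.0]]
wrist [ 90.41177921 648.10279169 383.67111692] [[336.0, 0.0, 320.8], [0.0, 336.0, 232.7], [0.0, 0.0, 1.0]]
```

View pics/side0.png

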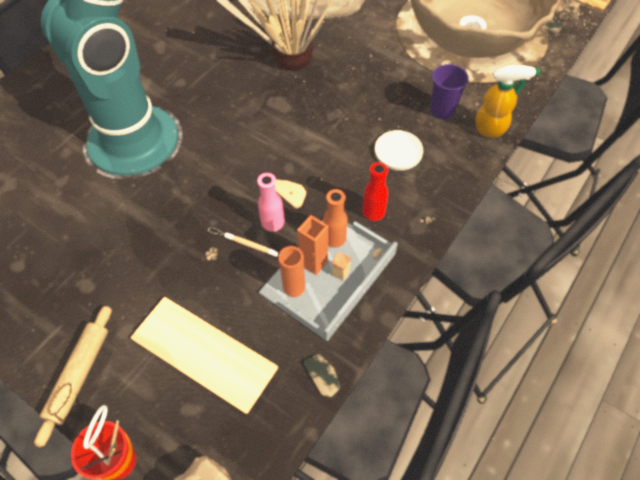

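View pics/top0.png

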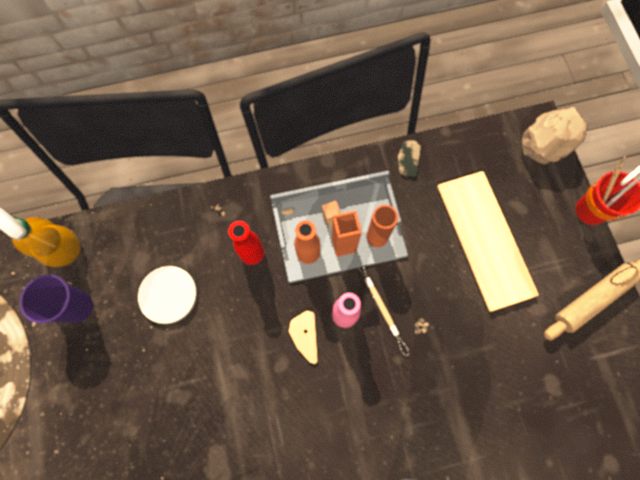

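View pics/wrist0.png

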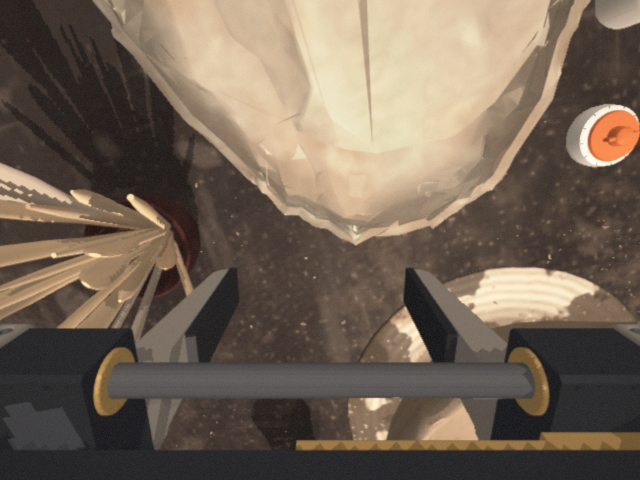

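Top view: bottle (307,232), square (346,225), round (383,215) in the tray, stamp (332,209) behind, board at (487,240), bat at (167,295). The pink bottle at (347,300) and the red one at (240,232) are the decoys.

Run:
```python
from h import *
import pickle
d=pickle.load(open("d0.pkl","rb"))
c,im=d["top"]
cv2.imwrite("pics/topz.png",cv2.resize(im[160:290,225:435,::-1],None,fx=3.8,fy=3.8,interpolation=cv2.INTER_CUBIC))
c2,im2=d["side"]
cv2.imwrite("pics/sidez.png",cv2.resize(im2[155:345,245:405,::-1],None,fx=3.1,fy=3.1,interpolation=cv2.INTER_CUBIC))
hsv=cv2.cvtColor(im,cv2.COLOR_RGB2HSV)
def blobs(m,z,lo=150):
    n,l,s,ce=cv2.connectedComponentsWithStats(m.astype(np.uint8))
    for i in range(1,n):
        if s[i,4]>lo:
            cn=max(cv2.findContours((l==i).astype(np.uint8),cv2.RETR_EXTERNAL,cv2.CHAIN_APPROX_NONE)[0],key=len)
            w=np.array([ray(c,*p[0],z)[:2] for p in cn],np.float32)
            print(s[i],ce[i].round(1),"rect",cv2.minAreaRect(w),"circ",cv2.minEnclosingCircle(w))
H,S,V=[hsv[:,:,i].astype(int) for i in range(3)]
print("board");m=(H>12)&(H<32)&(S>60)&(V>170);m[:, :430]=0;m[:,545:]=0;m[:165]=0;blobs(m,15,1000)
print("bat");m=(S<60)&(V>170);m[:,:120]=0;m[:,210:]=0;m[:255]=0;m[335:]=0;blobs(m,15,1000)
print("tray");m=(S<70)&(V>90)&(V<230)
print(hsv[265,300],hsv[200,300],hsv[265,400],hsv[300,250])
print("terr");m=((H<14))&(S>140)&(V>90);m[:,:285]=0;m[:,410:]=0;blobs(m,130,60)
```

```text
board
[ 437  171  102  141 3415] [484.3 236.4] rect ((492.82745361328125, -303.0840148925781), (273.36529541015625, 104.75736236572266), 3.400930404663086) circ ((492.48883056640625, -302.77020263671875), 143.90283203125)
bat
[ 139  267   56   56 2493] [166.5 294.4] rect ((538.5223999023438, 327.2557067871094), (105.50456237792969, 107.27670288085938), 79.86880493164062) circ ((539.0220336914062, 327.12152099609375), 54.619773864746094)
tray
[ 21  22 186] [ 21  18 140] [ 14  99 108] [14 94 87]
terr
[ 323  206   38   50 1042] [345.  232.1] rect ((550.49755859375, -23.240955352783203), (93.37831115722656, 52.69538116455078), 1.3066091537475586) circ ((550.4339599609375, -13.778120040893555), 48.97080993652344)
[367 206  30  41 853] [381.5 225.2] rect ((536.225830078125, -88.13890838623047), (42.646339416503906, 78.0270767211914), 59.375083923339844) circ ((537.1415405273438, -86.86753845214844), 39.49950408935547)
[295 221  24  42 717] [306.9 243.8] rect ((541.5330810546875, 45.85399627685547), (39.46300506591797, 73.04957580566406), 75.7925033569336) circ ((541.13134765625, 44.26716613769531), 37.37692642211914)
```

View pics/topz.png

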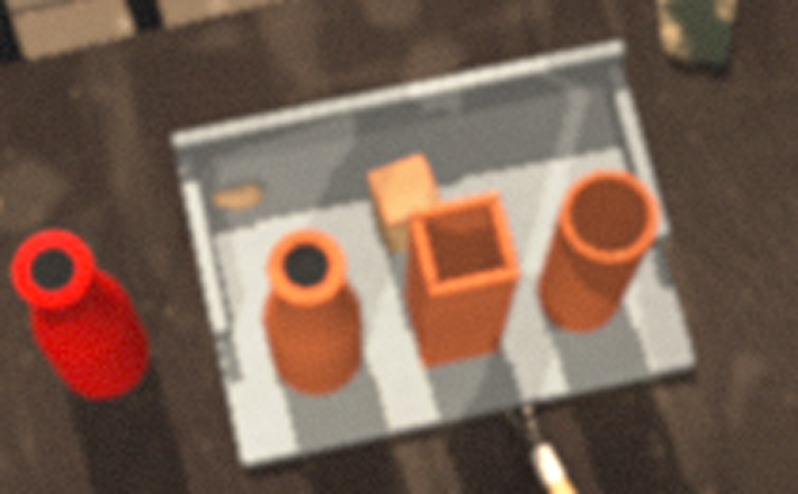

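View pics/sidez.png

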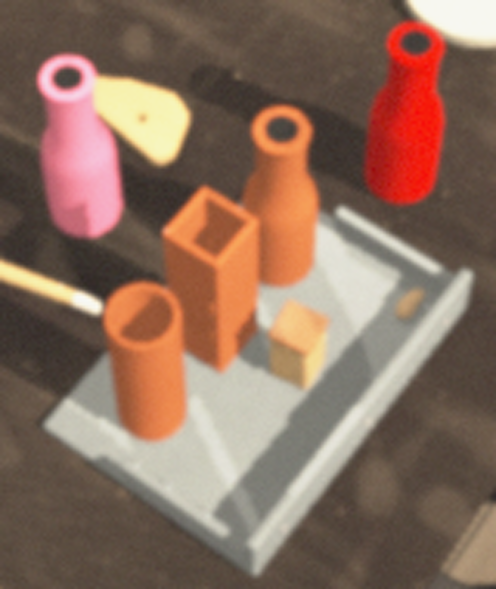

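Run:
```python
from h import *
import pickle
d=pickle.load(open("d0.pkl","rb"))
ct=d["top"][0];cs=d["side"][0]
T=lambda p:np.array(p)/3.8+[225-.4,160-.4]
S=lambda p:np.array(p)/3.1+[245-.4,155-.4]
def rep(n,tp,sp,z):
    tp=np.mean([T(p) for p in tp],0);sp=np.mean([S(p) for p in sp],0)
    P=[c[0]@np.c_[c[1],c[2]] for c in (ct,cs)]
    X=cv2.triangulatePoints(P[0],P[1],tp,sp).ravel();print(n,(X[:3]/X[3]).round(1),"z",z,ray(ct,*tp,z).round(1),ray(cs,*sp,z).round(1))
rep("bottle",[(307,268)],[(283,131)],160)
rep("square",[(411,222),(496,193),(519,270),(428,290)],[(205,187),(257,226),(217,268),(164,232)],143)
rep("round",[(607,217)],[(145,316)],133)
rep("stamp",[(370,175),(425,155),(440,195),(383,220)],[(290,302),(328,320),(305,348),(270,333)],64)
fl,fr=[ray(ct,*T(p),8) for p in((243,465),(692,365))]
rl,rr=[ray(ct,*T(p),45) for p in((173,135),(623,42))]
print(fl,fr,rl,rr,np.linalg.norm(fl-fr),np.linalg.norm(rl-rr),(fl+fr+rl+rr)/4)
for a,b in((fl,fr),(rl,rr)):
    e=a-b; print("tray yaw",np.degrees(np.arctan2(-e[0],e[1])))
q=[ray(ct,*T(p),143)[:2] for p in((411,222),(496,193),(519,270),(428,290))]
for i in range(4):
    e=q[(i+1)%4]-q[i];print("sq",np.linalg.norm(e),np.degrees(np.arctan2(e[1],e[0]))%90)
q=[ray(cs,*S(p),143)[:2] for p in((205,187),(257,226),(217,268),(164,232))]
for i in range(4):
    e=q[(i+1)%4]-q[i];print("sqS",np.linalg.norm(e),np.degrees(np.arctan2(e[1],e[0]))%90)
q=[ray(ct,*T(p),64)[:2] for p in((370,175),(425,155),(440,195),(383,220))]
for i in range(4):
    e=q[(i+1)%4]-q[i];print("st",np.linalg.norm(e),np.degrees(np.arctan2(e[1],e[0]))%90)
c=ct
print("pink top",ray(c,347,303,152),ray(cs,*S((67,78)),152)," red",ray(c,*T((52,268)),152))
o=r.observe();print(cv2.Rodrigues(o["tcp_rot"])[0].round(3))
```

```text
bottle [552.7  43.4 156.6] z 160 [552.1  44.  160. ] [553.7  41.  160. ]
square [550.9 -29.1 138.8] z 143 [551.  -27.2 143. ] [551.7 -32.2 143. ]
round [550.5 -96.7 129.2] z 133 [550.1 -95.2 133. ] [551.6 -98.8 133. ]
stamp [609.4 -18.7  63.8] z 64 [611.1 -17.   64. ] [608.5 -20.1  64. ]
[504.7755631   95.21612958   8.        ] [ 498.23695543 -142.57712262    8.        ] [674.48467483  89.64955259  45.        ] [ 666.60808713 -149.94712596   45.        ] 237.883131354175 239.7261124842373 [586.02632012 -26.9146416   26.5       ]
tray yaw -1.5750667595300876
tray yaw -1.8828840407821843
sq 40.83983171716298 5.343272688441061
sq 37.58569595017689 0.3992367911673398
sq 41.69656177825925 88.49803256035692
sq 32.697539435821426 88.67168834820569
sqS 42.16259190356245 83.11412142109789
sqS 37.62816191536296 85.95721650299268
sqS 40.5997377811886 86.60130118727017
sqS 40.204356144574845 88.11466720599812
st 29.614647555604552 6.711045600639423
st 22.49524416900625 4.628912669650333
st 31.362798537594557 10.402470635127472
st 24.62688321426286 0.8837337451816221
pink top [419.22798705   8.21523276 152.        ] [416.7836595    2.50663724 152.        ]  red [582.54961365 152.75718897 152.        ]
[[-0.     0.259  0.966]
 [-0.001  0.966 -0.259]
 [-1.    -0.001  0.   ]]
```

Emit:
{"method": "drive_tool", "body": {"commands": "-0.04 0 0 0 0 0; -0.08 0 0 0 0 0; -0.12 -0.02 0.02 0 0 0; -0.14 -0.06 0.055 0.1 0 0; -0.14 -0.10 0.093 0.2 0 0; -0.14 -0.14 0.13 0.3 0 0; -0.14 -0.18 0.167 0.4 0 0; -0.14 -0.22 0.204 0.5 0 0; -0.14 -0.26 0.241 0.6 0 0; -0.14 -0.30 0.278 0.7 0 0; -0.14 -0.34 0.315 0.8 0 0; -0.14 -0.38 0.352 0.9 0 0; -0.14 -0.42 0.389 1.0 0 0; -0.14 -0.46 0.426 1.1 0 0; -0.14 -0.50 0.463 1.2 0 0; -0.14 -0.54 0.50 1.3 0 0; -0.14 -0.57 0.53 1.339 0 0; -0.14 -0.59 0.55 1.339 0 0; -0.14 -0.60 0.556 1.339 0 0; -0.14 -0.60 0.556 1.339 0 0", "hand": 0.0919}}

```text
clock: 2.15
tool_pos: [550.4, -102.5, 316.5]
tcp_rot: [1.234, 1.187, -1.241]
force: [-0.6, -0.1, -0.3]
finger_gap: 92.1
```

```bash
cat >> h.py <<'E'
def go(x,y,z,yaw):
    """shift/turn (tool axes) to pointing-down pose at world mm, jaw-axis yaw in deg"""
    o=r.observe(); R=cv2.Rodrigues(np.array(o["tcp_rot"],float))[0]; a=np.radians(yaw)
    Y=np.array([np.cos(a),np.sin(a),0]);X=np.array([0,0,-1.]);Z=np.cross(X,Y);G=np.c_[X,Y,Z]
    s=R.T@(np.array([x,y,z])-np.array(o["tool_pos"])); w=cv2.Rodrigues(R.T@G)[0].ravel()
    print("at",np.round(o["tool_pos"],1),"yaw",np.degrees(np.arctan2(R[1,1],R[0,1])).round(2),"F",np.round(o["force"],1),"gap",round(float(o["finger_gap"]),1),"t",round(float(o["clock"]),2))
    print("shift m",(s/1000).round(4),"turn",w.round(4))
E
python3 - <<'E'
from h import *
c,im=snap("wrist","w1");cv2.imwrite("pics/w1z.png",im[:,:,::-1])
import pickle;pickle.dump((c,im),open("w1.pkl","wb"))
go(550.5,-96.5,300,-1.7)
for n,p in dict(b=(553,43,160),s=(551,-29,143),r=(550.5,-96.5,133),st=(609,-19,64)).items(): print(n,proj(c,p).round(1))
E
```

```text
at [549.8 -99.  316.3] yaw -2.05 F [1.  0.  0.2] gap 92.0 t 2.2
shift m [ 0.0163  0.0006 -0.0026] turn [-0.0062  0.0032  0.0013]
b [318.4  63.1]
s [319.5 138.9]
r [321.5 198.1]
st [363.8 127.9]
```

View pics/w1.png

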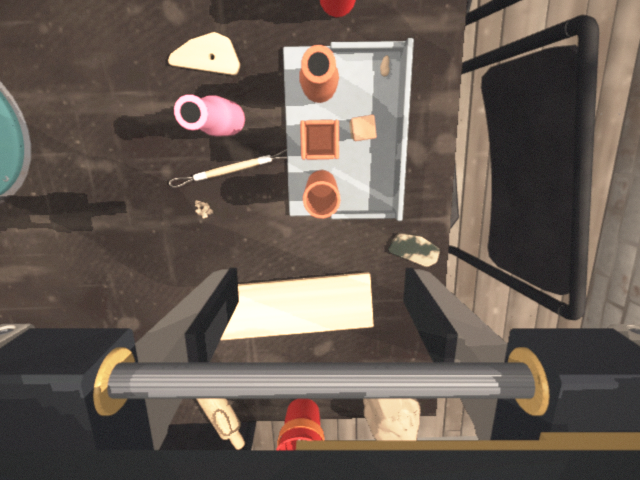

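Run:
```python
from h import *
import pickle
c,im=pickle.load(open("w1.pkl","rb"))
z=cv2.resize(im[35:225,275:415,::-1],None,fx=3.1,fy=3.1,interpolation=cv2.INTER_CUBIC)
for p in [(553,43,160),(551,-29,143),(550.5,-96.5,133),(609,-19,64)]:
    u=(proj(c,p)-[275,35])*3.1; cv2.drawMarker(z,tuple(int(a) for a in u),(0,255,0),0,14)
cv2.imwrite("pics/w1z.png",z)
```

```text
(no output)
```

View pics/w1z.png

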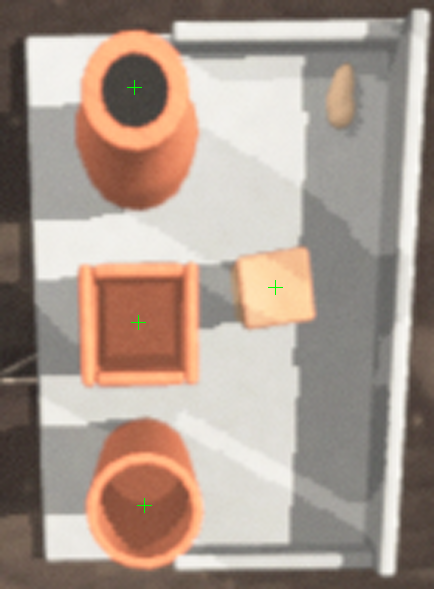

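Wrist view agrees with the two-camera points within ~1.5 mm (round rim ~(322,199), square (320,139), bottle (318,63)). Going for the round vase.

Emit:
{"method": "drive_tool", "body": {"commands": "0.04 0.0006 -0.002 0 0.003 0; 0.08 0.0006 -0.002 0 0.003 0; 0.12 0.0006 -0.002 0 0.003 0; 0.155 0.0006 -0.002 0 0.003 0; 0.185 0.0006 -0.002 0 0.003 0; 0.208 0.0006 -0.002 0 0.003 0; 0.220 0.0006 -0.002 0 0.003 0; 0.220 0.0006 -0.002 0 0.003 0; 0.220 0.0006 -0.002 0 0.003 0"}}

```text
clock: 3.1
tool_pos: [550.8, -97.2, 97.1]
tcp_rot: [1.235, 1.193, -1.235]
force: [-0.3, 0.2, 0.4]
finger_gap: 92.0
```

Run:
```python
from h import *
go(550.5,-97,96,-1.7)
```

```text
at [550.8 -97.2  97.1] yaw -2.01 F [-0.3  0.2  0.4] gap 92.0 t 3.1
shift m [ 0.0011 -0.0003 -0.0002] turn [-0.0054 -0.0001  0.0002]
```

Emit:
{"method": "drive_tool", "body": {"commands": "0 0 0 0 0 0; 0 0 0 0 0 0; 0 0 0 0 0 0; 0 0 0 0 0 0; 0 0 0 0 0 0; 0 0 0 0 0 0; 0 0 0 0 0 0; 0 0 0 0 0 0; 0 0 0 0 0 0; 0 0 0 0 0 0", "hand": 0.03, "newtons": 20}}

```text
clock: 4.1
tool_pos: [550.7, -97.3, 97.1]
tcp_rot: [1.235, 1.193, -1.235]
force: [0.1, -0.6, -0.1]
finger_gap: 30.0
```

Run:
```python
from h import *
snap("wrist","w2");snap("side","s2")
im=cv2.imread("pics/s2.png");cv2.imwrite("pics/s2z.png",cv2.resize(im[130:350,220:420],None,fx=2.7,fy=2.7))
```

```text
(no output)
```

View pics/w2.png

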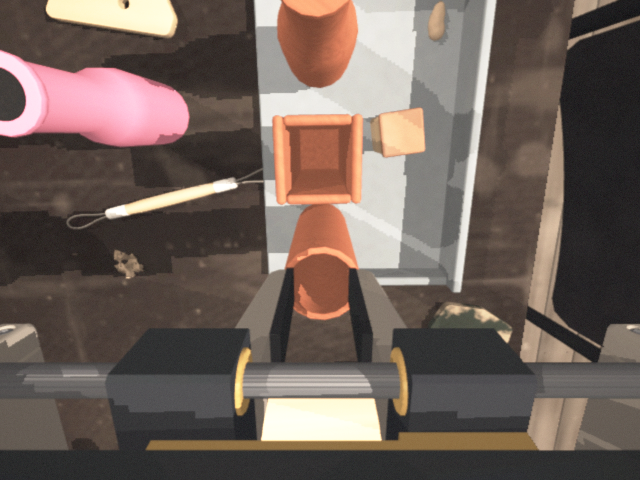

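View pics/s2z.png

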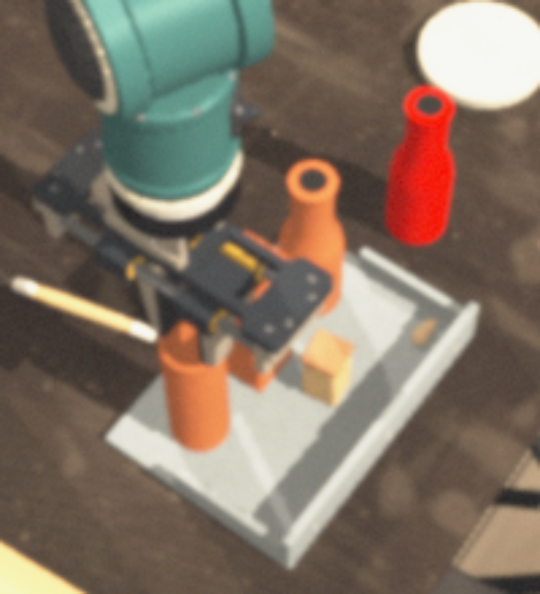

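Run:
```python
from h import *
c=cal("wrist")
print(-c[1].T@c[2])
for p in [(550.5,-97,133),(528,-97,133),(573,-97,133),(550.5,-74.5,133),(550.5,-119.5,133),(550.5,-97,116),(535.5,-87,116),(565.5,-87,116),(528,-87,116),(573,-87,116),(550.5,-97,8)]: print(p,proj(c,p).round(1))
im=cv2.imread("pics/w2.png");cv2.imwrite("pics/w2z.png",cv2.resize(im[190:350,230:410],None,fx=3.6,fy=3.6,interpolation=cv2.INTER_CUBIC))
```

```text
[552.91747383 -17.59543636 304.93026469]
(550.5, -97, 133) [321.9 282.4]
(528, -97, 133) [281.6 283.7]
(573, -97, 133) [362.3 281.1]
(550.5, -74.5, 133) [320.4 244.1]
(550.5, -119.5, 133) [323.3 318.2]
(550.5, -97, 116) [321.8 270.5]
(535.5, -87, 116) [296.2 255.9]
(565.5, -87, 116) [346.3 254.2]
(528, -87, 116) [283.7 256.3]
(573, -87, 116) [358.9 253.7]
(550.5, -97, 8) [321.6 224.5]
```

View pics/w2z.png

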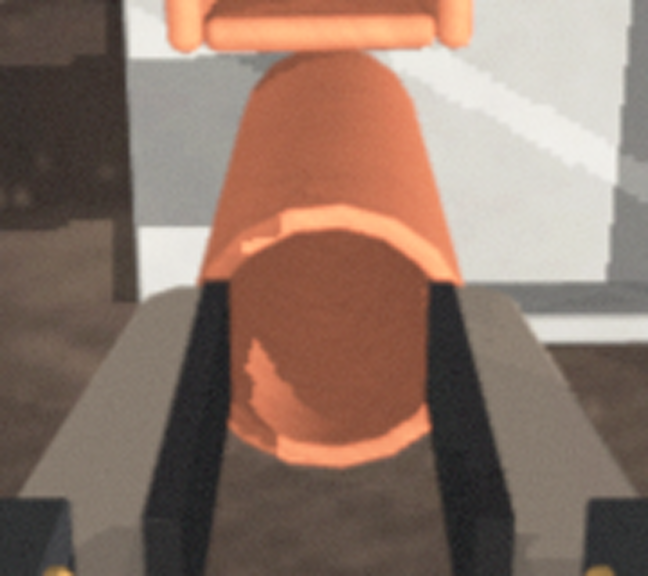

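Run:
```python
from h import *
c=cal("side")
im=cv2.imread("pics/s2.png");f=6;z=cv2.resize(im[220:310,250:350],None,fx=f,fy=f,interpolation=cv2.INTER_CUBIC)
for p,col in [((566,-97,97),(0,255,0)),((535,-97,97),(255,0,0)),((573,-97,133),(255,255,255)),((566,-97,133),(0,255,255)),((528,-97,133),(255,255,255)),((550.5,-97,8),(255,255,0))]:
    u=(proj(c,p)-[250,220])*f;cv2.drawMarker(z,tuple(int(a) for a in u),col,0,14,2)
cv2.imwrite("pics/s2zz.png",z)
```

```text
(no output)
```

View pics/s2zz.png

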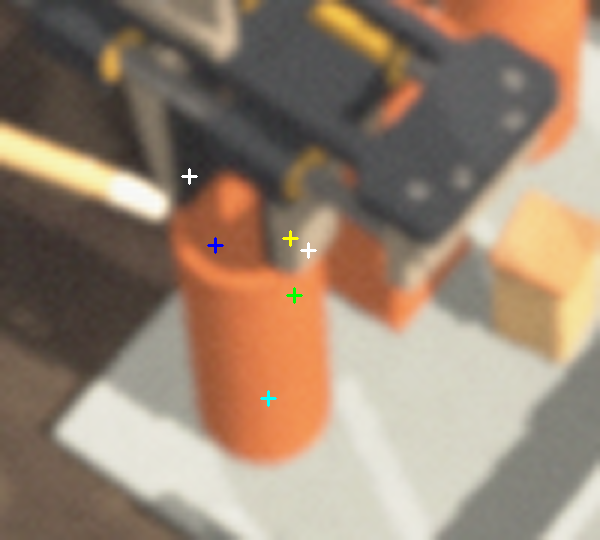

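The gap reads 30, not 45: the pads closed without holding the vase, and the views suggest the fingertips are near rim height. I'll reopen and measure the tips.

Emit:
{"method": "drive_tool", "body": {"commands": "0 0 0 0 0 0; 0 0 0 0 0 0; 0 0 0 0 0 0; 0 0 0 0 0 0; 0 0 0 0 0 0; 0 0 0 0 0 0", "hand": 0.0919}}

```text
clock: 4.8
tool_pos: [550.7, -97.2, 97.1]
tcp_rot: [1.235, 1.193, -1.235]
force: [-0.1, -0.4, 0.2]
finger_gap: 75.8
```

Run:
```python
from h import *
c,im=snap("side","s3");im=im[:,:,::-1]
f=6;z=cv2.resize(im[200:310,235:355],None,fx=f,fy=f,interpolation=cv2.INTER_CUBIC)
for zz,col in((97,(0,255,0)),(133,(0,255,255))):
  for x in (504.5,486.5,596.5,614.5):
    for y in(-87,-107):
      u=(proj(c,(x,y,zz))-[235,200])*f;cv2.drawMarker(z,tuple(int(a) for a in u),col,0,10,1)
cv2.imwrite("pics/s3z.png",z)
c,im=snap("top","t3");im=im[:,:,::-1]
z=cv2.resize(im[150:280,290:450],None,fx=4.5,fy=4.5,interpolation=cv2.INTER_CUBIC)
cv2.imwrite("pics/t3z.png",z)
go(550.5,-97,96,-1.7)
```

```text
at [550.7 -97.2  97.1] yaw -2.01 F [-0.3  1.  -0.5] gap 83.9 t 4.9
shift m [ 0.0011 -0.0003 -0.0002] turn [-0.0053 -0.0001  0.0003]
```

View pics/s3z.png

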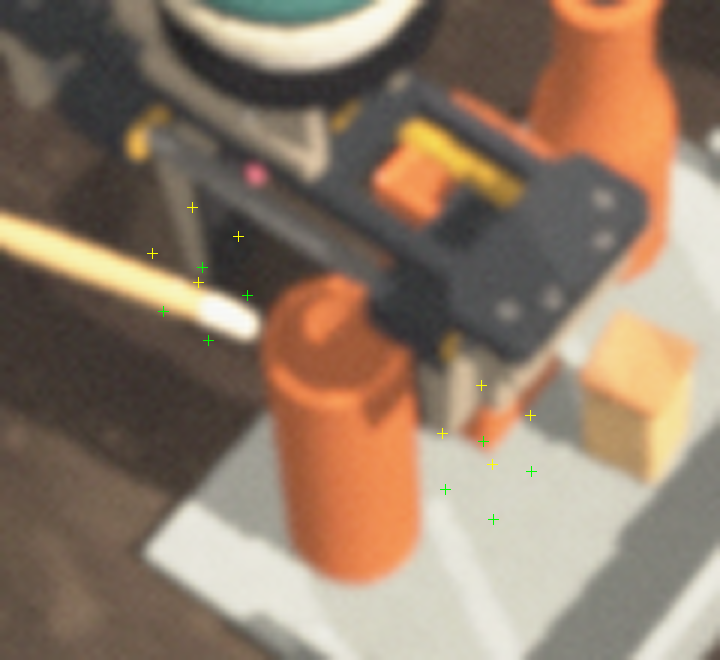

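View pics/t3z.png

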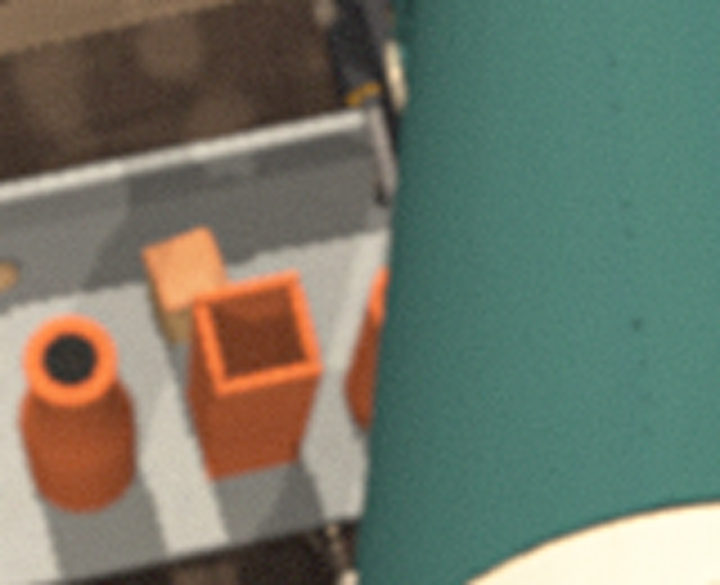

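Run:
```python
from h import *
K,R,t=cal("wrist");o=r.observe()
tp=np.array(o["tool_pos"]);print("cam coords of TCP",(R@tp+t).round(1), "grasp pt",(R@(tp+[0,0,19])+t).round(1))
for (u1,u2,v,g) in((237,405,268,92),(294.4,349,268,30)):
    d=K[0,0]*g/(u2-u1)
    p=R.T@(d*np.linalg.inv(K)@np.array([(u1+u2)/2,v,1])-t);print(d,p.round(1),(p-tp).round(1))
```

```text
cam coords of TCP [  0.9  17.7 221.9] grasp pt [  0.8  23.1 203.6]
183.98570469051157 [550.3 -88.  133.9] [-0.4  9.2 36.8]
184.6010414954965 [550.7 -88.2 133.3] [-0.   8.9 36.2]
```

The visible fingertips end ~36 mm behind the reported TCP, and that was confirmed by two views and by the empty closing. So I plan with tip = TCP + 36 mm, going 28 mm lower here.

Emit:
{"method": "drive_tool", "body": {"commands": "0 0 0 0 0 0; 0.01 0 0 0 0 0; 0.02 0 0 0 0 0; 0.028 0 0 0 0 0; 0.028 0 0 0 0 0", "hand": 0.0919}}

```text
clock: 5.4
tool_pos: [549.4, -97.1, 67.4]
tcp_rot: [1.233, 1.195, -1.237]
force: [-0.7, 0.7, -0.8]
finger_gap: 92.0
```

Emit:
{"method": "drive_tool", "body": {"commands": "0 0 0 0 0 0; 0 0 0 0 0 0; 0 0 0 0 0 0; 0 0 0 0 0 0; 0 0 0 0 0 0; 0 0 0 0 0 0; 0 0 0 0 0 0; 0 0 0 0 0 0; 0 0 0 0 0 0", "hand": 0.03, "newtons": 20}}

```text
clock: 6.3
tool_pos: [549.6, -97.1, 67.5]
tcp_rot: [1.234, 1.195, -1.237]
force: [0.3, -0.4, 1.5]
finger_gap: 43.6
```

Run:
```python
from h import *
snap("wrist","w4")
go(578,-303,220,-1.7)
```

```text
at [549.6 -97.1  67.5] yaw -2.01 F [ 1.2 -0.1  0.5] gap 43.4 t 6.35
shift m [-0.1526  0.0351  0.2048] turn [-0.0054  0.0001  0.003 ]
```

View pics/w4.png

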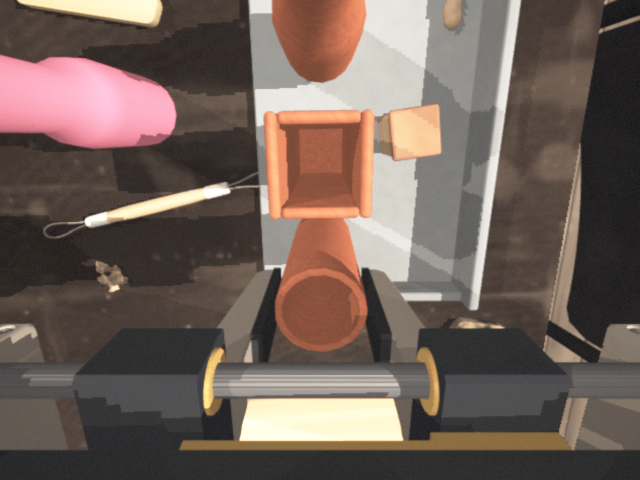

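Run:
```python
from h import *
import pickle
c=pickle.load(open("d0.pkl","rb"))["top"][0]
P=[ray(c,*p,15) for p in((438,186),(485,172),(537,295),(492,310))]
for p in P: print(p.round(1))
print(np.mean(P,0))
```

```text
[ 621.  -245.7   15. ]
[ 626.4 -348.8   15. ]
[ 361.2 -358.8   15. ]
[ 355.4 -265.9   15. ]
[ 491.023174   -304.82539774   15.        ]
```

Emit:
{"method": "drive_tool", "body": {"commands": "-0.005 0 0 0 0 0; -0.015 0 0 0 0 0; -0.035 0 0 0 0 0; -0.06 0 0 0 0 0; -0.085 0 0 0 0 0; -0.10 0 0 0 0 0; -0.10 0 0 0 0 0"}}

```text
clock: 7.05
tool_pos: [551.3, -97.3, 169.7]
tcp_rot: [1.236, 1.192, -1.234]
force: [0.5, -0.9, -1.3]
finger_gap: 43.5
```

Emit:
{"method": "drive_tool", "body": {"commands": "0 0.001 0.006 0 0 0; 0 0.003 0.018 0 0 0; 0 0.006 0.035 0 0 0; 0 0.010 0.057 0 0 0; 0 0.014 0.080 0 0 0; 0 0.018 0.105 0 0 0; 0 0.022 0.130 0 0 0; 0 0.026 0.153 0 0 0; 0 0.029 0.172 0 0 0; 0 0.031 0.187 0 0 0; 0 0.032 0.196 0 0 0; 0 0.0327 0.2007 0 0 0; 0.005 0.0327 0.2007 0 0 0; 0.015 0.0327 0.2007 0 0 0; 0.035 0.0327 0.2007 0 0 0; 0.055 0.0327 0.2007 0 0 0; 0.07 0.0327 0.2007 0 0 0; 0.08 0.0327 0.2007 0 0 0; 0.085 0.0327 0.2007 0 0 0; 0.085 0.0327 0.2007 0 0 0"}}

```text
clock: 9.05
tool_pos: [577.0, -298.7, 84.2]
tcp_rot: [1.236, 1.193, -1.234]
force: [0.3, 0.5, -2.1]
finger_gap: 43.9
```

Run:
```python
from h import *
go(577,-299,75.5,-2)
```

```text
at [ 577.  -298.7   84.2] yaw -2.0 F [ 0.3  0.5 -2.1] gap 43.9 t 9.05
shift m [0.0087 0.     0.0003] turn [ 0.     -0.0006 -0.0005]
```

Emit:
{"method": "drive_tool", "body": {"commands": "0.004 0 0 0 0 0; 0.0075 0 0 0 0 0; 0.009 0 0 0 0 0; 0.009 0 0 0 0 0; 0.009 0 0 0 0 0"}}

```text
clock: 9.55
tool_pos: [577.1, -298.8, 75.4]
tcp_rot: [1.236, 1.192, -1.234]
force: [-0.1, -1.4, -1.8]
finger_gap: 43.7
```

Emit:
{"method": "drive_tool", "body": {"commands": "0 0 0 0 0 0; 0 0 0 0 0 0; 0 0 0 0 0 0; 0 0 0 0 0 0; 0 0 0 0 0 0; 0 0 0 0 0 0; 0 0 0 0 0 0", "hand": 0.08}}

```text
clock: 10.25
tool_pos: [577.1, -298.8, 75.4]
tcp_rot: [1.236, 1.192, -1.234]
force: [0.5, -0.5, -0.5]
finger_gap: 80.2
```

Emit:
{"method": "drive_tool", "body": {"commands": "-0.01 0 0 0 0 0; -0.03 0 0 0 0 0; -0.06 0 0 0 0 0; -0.10 0 0 0 0 0; -0.12 0 0 0 0 0; -0.12 0 0 0 0 0"}}

```text
clock: 10.85
tool_pos: [578.8, -300.4, 199.7]
tcp_rot: [1.237, 1.185, -1.23]
force: [-0.4, 0.2, -0.9]
finger_gap: 79.7
```

Run:
```python
from h import *
snap("side","s5")
go(551,-29,76.5,-2)
```

```text
at [ 577.7 -299.4  197.3] yaw -2.0 F [-0.2 -0.4 -0.3] gap 80.4 t 10.9
shift m [ 0.1205 -0.0366 -0.2693] turn [-0.      0.0003 -0.0041]
```

View pics/s5.png

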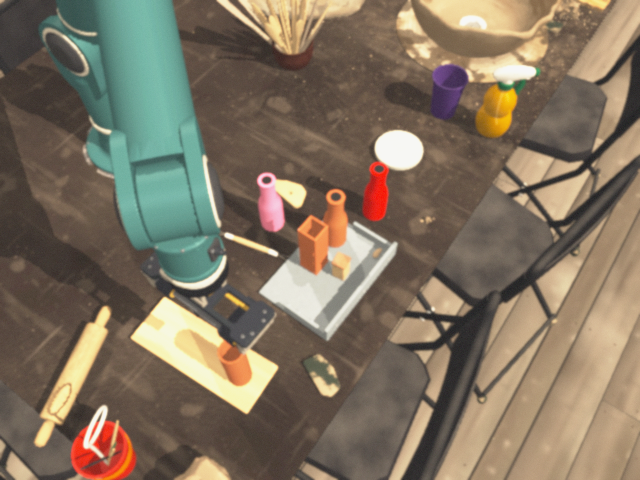

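Round vase stands on the board (237,365). Next the square vase.

Emit:
{"method": "drive_tool", "body": {"commands": "0 -0.005 -0.025 0 0 0; 0 -0.01 -0.06 0 0 0; 0 -0.016 -0.10 0 0 0; 0 -0.02 -0.14 0 0 0; 0 -0.026 -0.18 0 0 0; 0 -0.031 -0.22 0 0 0; 0 -0.035 -0.25 0 0 0; 0 -0.0366 -0.2693 0 0 0; 0 -0.0366 -0.2693 0 0 0; 0.03 -0.0366 -0.2693 0 0 0; 0.06 -0.0366 -0.2693 0 0 0; 0.09 -0.0366 -0.2693 0 0 0; 0.11 -0.0366 -0.2693 0 0 0; 0.12 -0.0366 -0.2693 0 0 0; 0.12 -0.0366 -0.2693 0 0 0; 0.12 -0.0366 -0.2693 0 0 0", "hand": 0.0919}}

```text
clock: 12.5
tool_pos: [551.5, -29.9, 77.5]
tcp_rot: [1.237, 1.188, -1.232]
force: [0.4, -0.3, 0.2]
finger_gap: 92.0
```

Emit:
{"method": "drive_tool", "body": {"commands": "0 0 0 0 0 0; 0 0 0 0 0 0; 0 0 0 0 0 0; 0 0 0 0 0 0; 0 0 0 0 0 0; 0 0 0 0 0 0; 0 0 0 0 0 0; 0 0 0 0 0 0; 0 0 0 0 0 0", "hand": 0.03}}

```text
clock: 13.4
tool_pos: [551.5, -29.9, 77.5]
tcp_rot: [1.237, 1.188, -1.232]
force: [0.3, 0.1, 0.5]
finger_gap: 41.8
```

Run:
```python
from h import *
snap("wrist","w6")
go(492,-304,190,-2)
```

```text
at [551.5 -29.9  77.6] yaw -2.06 F [0.6 0.7 1. ] gap 41.6 t 13.45
shift m [-0.1125 -0.0491  0.2761] turn [-0.001   0.0007 -0.0049]
```

View pics/w6.png

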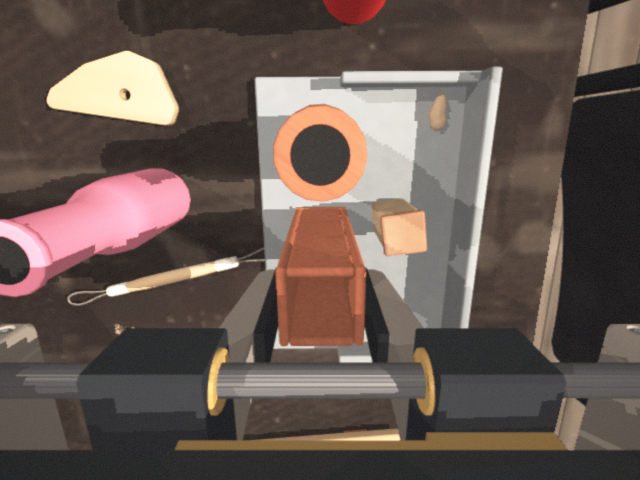

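Emit:
{"method": "drive_tool", "body": {"commands": "-0.005 0 0 0 0 0; -0.015 0 0 0 0 0; -0.035 0 0 0 0 0; -0.06 0 0 0 0 0; -0.085 0 0 0 0 0; -0.105 -0.003 0.005 0 0 0; -0.1125 -0.01 0.016 0 0 0; -0.1125 -0.02 0.035 0 0 0; -0.1125 -0.03 0.058 0 0 0; -0.1125 -0.038 0.082 0 0 0; -0.1125 -0.044 0.108 0 0 0; -0.1125 -0.049 0.135 0 0 0; -0.1125 -0.0491 0.162 0 0 0; -0.1125 -0.0491 0.189 0 0 0; -0.1125 -0.0491 0.215 0 0 0; -0.1125 -0.0491 0.238 0 0 0; -0.1125 -0.0491 0.256 0 0 0; -0.1125 -0.0491 0.269 0 0 0; -0.1125 -0.0491 0.276 0 0 0; -0.1125 -0.0491 0.276 0 0 0"}}

```text
clock: 15.45
tool_pos: [491.4, -304.6, 189.8]
tcp_rot: [1.238, 1.188, -1.234]
force: [-0.2, -0.2, -1.3]
finger_gap: 41.7
```

Run:
```python
from h import *
go(492,-304,85.2,-2)
```

```text
at [ 491.4 -304.6  189.8] yaw -2.14 F [-0.2 -0.2 -1.3] gap 41.7 t 15.45
shift m [ 0.1046  0.0002 -0.0007] turn [-0.0024  0.0008 -0.0043]
```

Emit:
{"method": "drive_tool", "body": {"commands": "0.005 0 0 0 0 -0.004; 0.015 0 0 0 0 -0.004; 0.035 0 0 0 0 -0.004; 0.058 0 0 0 0 -0.004; 0.08 0 0 0 0 -0.004; 0.094 0 0 0 0 -0.004; 0.10 0 0 0 0 -0.004; 0.103 0 0 0 0 -0.004; 0.105 0 0 0 0 -0.004; 0.105 0 0 0 0 -0.004; 0.105 0 0 0 0 -0.004"}}

```text
clock: 16.55
tool_pos: [492.3, -304.9, 85.5]
tcp_rot: [1.236, 1.189, -1.236]
force: [0.2, -0.3, -2.1]
finger_gap: 42.0
```

Emit:
{"method": "drive_tool", "body": {"commands": "0 0 0 0 0 0; 0 0 0 0 0 0; 0 0 0 0 0 0; 0 0 0 0 0 0; 0 0 0 0 0 0; 0 0 0 0 0 0", "hand": 0.068}}

```text
clock: 17.15
tool_pos: [492.2, -305.0, 85.5]
tcp_rot: [1.236, 1.189, -1.236]
force: [0.3, -0.9, 0.0]
finger_gap: 68.0
```

Emit:
{"method": "drive_tool", "body": {"commands": "-0.01 0 0 0 0 0; -0.03 0 0 0 0 0; -0.06 0 0 0 0 0; -0.10 0 0 0 0 0; -0.13 0 0 0 0 0; -0.13 0 0 0 0 0"}}

```text
clock: 17.75
tool_pos: [494.3, -306.8, 220.5]
tcp_rot: [1.238, 1.181, -1.232]
force: [1.1, -0.4, 0.0]
finger_gap: 68.1
```

Run:
```python
from h import *
snap("side","s7")
go(553,43,84,-2)
```

```text
at [ 493.2 -305.7  218.1] yaw -2.14 F [ 0.5  0.7 -0.4] gap 68.0 t 17.8
shift m [ 0.1336  0.0459 -0.351 ] turn [-0.0025  0.0024 -0.0061]
```

View pics/s7.png

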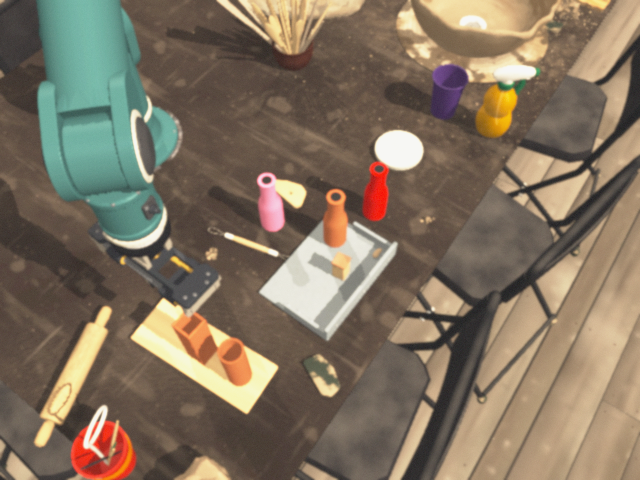

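Square stands at (195,338) on the board. Now the bottle.

Emit:
{"method": "drive_tool", "body": {"commands": "0 0.005 -0.025 0 0 -0.006; 0 0.01 -0.06 0 0 -0.006; 0 0.015 -0.10 0 0 -0.006; 0 0.02 -0.14 0 0 -0.006; 0 0.025 -0.18 0 0 -0.006; 0 0.03 -0.22 0 0 -0.006; 0 0.035 -0.26 0 0 -0.006; 0 0.04 -0.30 0 0 -0.006; 0 0.044 -0.33 0 0 -0.006; 0 0.0459 -0.351 0 0 -0.006; 0 0.0459 -0.351 0 0 -0.006; 0.02 0.0459 -0.351 0 0 -0.006; 0.05 0.0459 -0.351 0 0 -0.006; 0.08 0.0459 -0.351 0 0 -0.006; 0.105 0.0459 -0.351 0 0 -0.006; 0.123 0.0459 -0.351 0 0 -0.006; 0.131 0.0459 -0.351 0 0 -0.006; 0.133 0.0459 -0.351 0 0 -0.006; 0.133 0.0459 -0.351 0 0 -0.006; 0.133 0.0459 -0.351 0 0 -0.006", "hand": 0.08}}

```text
clock: 19.8
tool_pos: [553.7, 42.8, 85.5]
tcp_rot: [1.236, 1.188, -1.237]
force: [-0.2, 0.1, -0.6]
finger_gap: 80.0
```

Emit:
{"method": "drive_tool", "body": {"commands": "0 0 0 0 0 0; 0 0 0 0 0 0; 0 0 0 0 0 0; 0 0 0 0 0 0; 0 0 0 0 0 0; 0 0 0 0 0 0; 0 0 0 0 0 0; 0 0 0 0 0 0; 0 0 0 0 0 0", "hand": 0.02}}

```text
clock: 20.7
tool_pos: [553.7, 42.8, 85.5]
tcp_rot: [1.236, 1.189, -1.237]
force: [-0.8, -0.7, 0.9]
finger_gap: 32.6
```

Run:
```python
from h import *
snap("wrist","w8")
go(407,-309,195,-2)
```

```text
at [553.7  42.8  85.5] yaw -2.17 F [ 0.1 -0.6  0.4] gap 32.9 t 20.75
shift m [-0.109  -0.1331  0.3573] turn [-0.0029  0.0019 -0.0016]
```

View pics/w8.png

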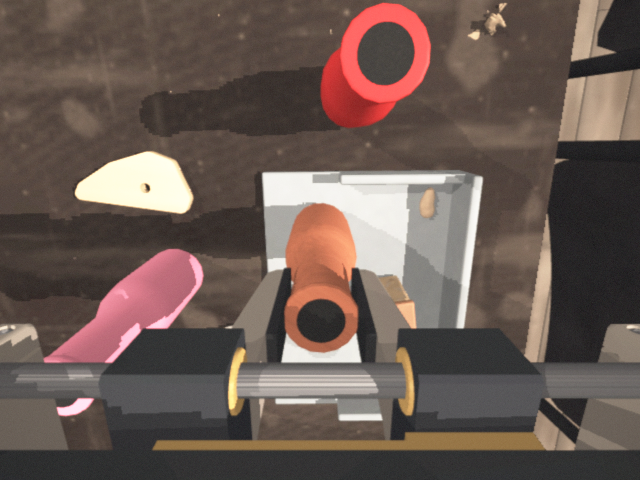

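Emit:
{"method": "drive_tool", "body": {"commands": "-0.005 0 0 0 0 0; -0.015 0 0 0 0 0; -0.035 0 0 0 0 0; -0.06 0 0 0 0 0; -0.085 0 0 0 0 0; -0.105 0 0.006 0 0 0; -0.109 0.001 0.018 0 0 0; -0.109 0.002 0.036 0 0 0; -0.109 0.003 0.058 0 0 0; -0.109 0.004 0.082 0 0 0; -0.109 0.004 0.106 0 0 0; -0.109 -0.010 0.124 0 0 0; -0.109 -0.028 0.142 0 0 0; -0.109 -0.047 0.160 0 0 0; -0.109 -0.066 0.178 0 0 0; -0.109 -0.085 0.196 0 0 0; -0.109 -0.104 0.214 0 0 0; -0.109 -0.121 0.232 0 0 0; -0.109 -0.132 0.249 0 0 0; -0.109 -0.1355 0.266 0 0 0"}}

```text
clock: 22.75
tool_pos: [405.5, -218.3, 194.6]
tcp_rot: [1.238, 1.19, -1.237]
force: [1.2, -0.1, -2.1]
finger_gap: 33.1
```

Run:
```python
from h import *
go(407,-309,93,-2)
```

```text
at [ 405.5 -218.3  194.6] yaw -2.22 F [ 1.2 -0.1 -2.1] gap 33.1 t 22.75
shift m [0.1016 0.0048 0.0905] turn [-0.0038  0.     -0.0012]
```

Emit:
{"method": "drive_tool", "body": {"commands": "0 0.001 0.012 0 0 0; 0 0.002 0.03 0 0 0; 0 0.003 0.05 0 0 0; 0 0.004 0.07 0 0 0; 0 0.0045 0.083 0 0 0; 0 0.0048 0.09 0 0 0; 0 0.0048 0.0905 0 0 0; 0.006 0.0048 0.0905 0 0 0; 0.018 0.0048 0.0905 0 0 0; 0.036 0.0048 0.0905 0 0 0; 0.058 0.0048 0.0905 0 0 0; 0.078 0.0048 0.0905 0 0 0; 0.091 0.0048 0.0905 0 0 0; 0.097 0.0048 0.0905 0 0 0; 0.10 0.0048 0.0905 0 0 0; 0.1015 0.0048 0.0905 0 0 0; 0.1015 0.0048 0.0905 0 0 0; 0.1015 0.0048 0.0905 0 0 0"}}

```text
clock: 24.55
tool_pos: [407.4, -309.2, 93.6]
tcp_rot: [1.238, 1.189, -1.236]
force: [0.8, 0.2, -2.0]
finger_gap: 32.9
```

Emit:
{"method": "drive_tool", "body": {"commands": "0 0 0 0 0 0; 0 0 0 0 0 0; 0 0 0 0 0 0; 0 0 0 0 0 0; 0 0 0 0 0 0; 0 0 0 0 0 0", "hand": 0.065}}

```text
clock: 25.15
tool_pos: [407.4, -309.2, 93.6]
tcp_rot: [1.238, 1.189, -1.236]
force: [-0.3, -0.2, 0.2]
finger_gap: 64.8
```

Emit:
{"method": "drive_tool", "body": {"commands": "-0.01 0 0 0 0 0; -0.03 0 0 0 0 0; -0.06 0 0 0 0 0; -0.10 0 0 0 0 0; -0.13 0 0 0 0 0; -0.13 0 0 0 0 0"}}

```text
clock: 25.75
tool_pos: [409.2, -311.0, 228.0]
tcp_rot: [1.24, 1.181, -1.232]
force: [0.7, 0.6, -0.3]
finger_gap: 65.0
```

Run:
```python
from h import *
c,im=snap("side","s9");snap("top","t9")
cv2.imwrite("pics/s9z.png",cv2.resize(im[150:420,110:410,::-1],None,fx=2.2,fy=2.2))
cv2.imwrite("pics/t9z.png",cv2.resize(im[150:420,110:410,::-1],None,fx=2.2,fy=2.2))
go(609.5,-18.5,120,5.5)
```

```text
at [ 407.4 -309.   224.2] yaw -2.2 F [-0.1  1.2  0. ] gap 64.9 t 25.85
shift m [ 0.105   0.1904 -0.2981] turn [-0.1343  0.0004 -0.0041]
```

View pics/s9z.png

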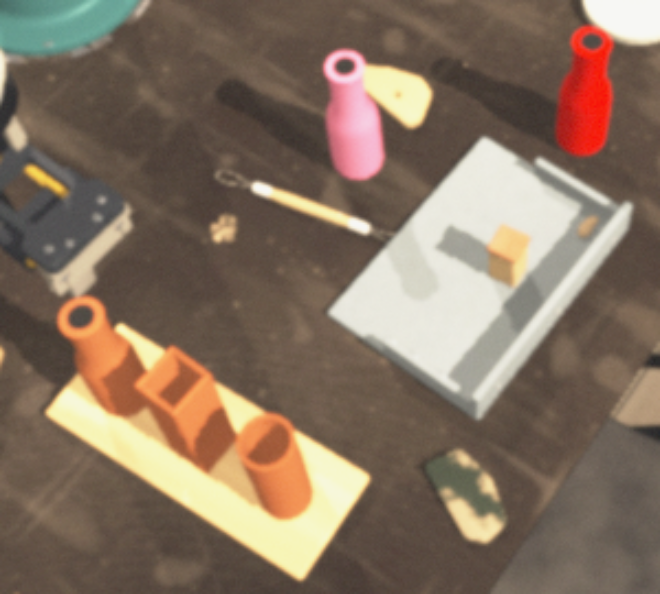

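View pics/t9.png

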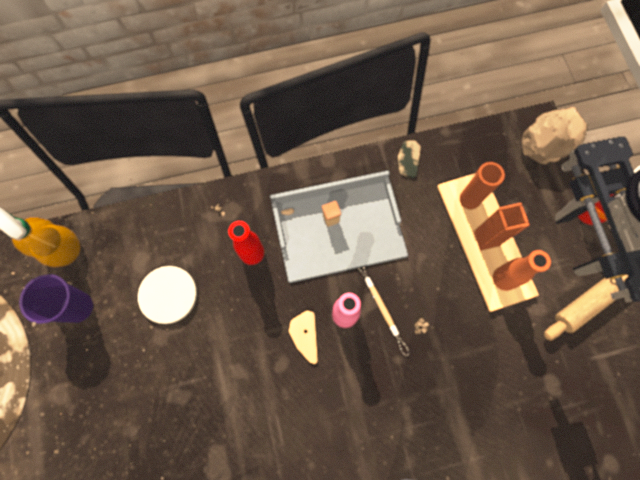

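Emit:
{"method": "drive_tool", "body": {"commands": "0 0.02 -0.03 -0.02 0 0; 0 0.04 -0.06 -0.05 0 0; 0 0.06 -0.095 -0.08 0 0; 0 0.085 -0.13 -0.11 0 0; 0 0.105 -0.165 -0.134 0 0; 0 0.13 -0.20 -0.134 0 0; 0.01 0.155 -0.24 -0.134 0 0; 0.03 0.175 -0.27 -0.134 0 0; 0.06 0.187 -0.29 -0.134 0 0; 0.09 0.1904 -0.298 -0.134 0 -0.004; 0.105 0.1904 -0.298 -0.134 0 -0.004; 0.105 0.1904 -0.298 -0.134 0 -0.004; 0.105 0.1904 -0.298 -0.134 0 -0.004", "hand": 0.052}}

```text
clock: 27.15
tool_pos: [609.2, -20.2, 120.3]
tcp_rot: [1.139, 1.251, -1.141]
force: [0.1, -0.7, 0.8]
finger_gap: 51.8
```

Run:
```python
from h import *
import pickle
c,im=snap("wrist","w10")
go(609,-18.7,7,5.5); print("pred stamp",proj(c,(609,-18.7,64)))
cs,si=pickle.load(open("d0.pkl","rb"))["side"]
hs=cv2.cvtColor(si,cv2.COLOR_RGB2HSV);m=((hs[:,:,1]<60)&(hs[:,:,2]>170));m[:,:360]=0;m[:,440:]=0;m[:120]=0;m[180:]=0
cn=max(cv2.findContours(m.astype(np.uint8),0,1)[0],key=cv2.contourArea)
w=np.array([ray(cs,*p[0],15)[:2] for p in cn],np.float32);print("bat side",cv2.minEnclosingCircle(w),w.min(0),w.max(0))
```

```text
at [609.8 -20.1 121.1] yaw 5.36 F [ 0.1 -0.2  0.3] gap 51.7 t 27.2
shift m [ 0.1141 -0.0009 -0.0016] turn [-0.0025  0.0009 -0.0015]
pred stamp [321.80909558 233.29378734]
bat side ((540.2174072265625, 321.85186767578125), 58.46864700317383) [484.24268 265.59622] [594.61237 377.4883 ]
```

View pics/w10.png

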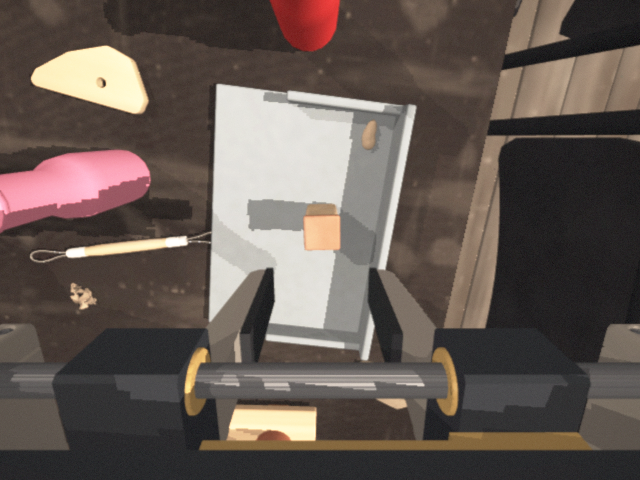

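Stamp top at (322,233), exactly as predicted and square to the jaws. Descending.

Emit:
{"method": "drive_tool", "body": {"commands": "0.02 -0.0009 -0.0016 0 0 0; 0.05 -0.0009 -0.0016 0 0 0; 0.08 -0.0009 -0.0016 0 0 0; 0.10 -0.0009 -0.0016 0 0 0; 0.111 -0.0009 -0.0016 0 0 0; 0.114 -0.0009 -0.0016 0 0 0; 0.114 -0.0009 -0.0016 0 0 0; 0.114 -0.0009 -0.0016 0 0 0"}}

```text
clock: 28.0
tool_pos: [610.1, -18.9, 8.6]
tcp_rot: [1.142, 1.249, -1.138]
force: [-0.1, -0.8, 1.2]
finger_gap: 51.8
```

Emit:
{"method": "drive_tool", "body": {"commands": "0 0 0 0 0 0; 0 0 0 0 0 0; 0 0 0 0 0 0; 0 0 0 0 0 0; 0 0 0 0 0 0; 0 0 0 0 0 0", "hand": 0.015, "newtons": 15}}

```text
clock: 28.6
tool_pos: [610.5, -18.8, 9.1]
tcp_rot: [1.142, 1.248, -1.137]
force: [-1.4, 0.0, 5.2]
finger_gap: 29.8
```

Run:
```python
from h import *
go(539.5,325.5,200,5.5)
```

```text
at [610.5 -18.8   9.1] yaw 5.35 F [-1.4  0.   5.2] gap 29.8 t 28.6
shift m [-0.1914 -0.0377 -0.3493] turn [-0.0027  0.0007 -0.0046]
```

Emit:
{"method": "drive_tool", "body": {"commands": "-0.005 0 0 0 0 0; -0.015 0 0 0 0 0; -0.035 0 0 0 0 0; -0.065 0 0 0 0 0; -0.10 0 0 0 0 0; -0.135 0 0 0 0 0; -0.165 0 -0.01 0 0 0; -0.185 -0.003 -0.03 0 0 0; -0.1914 -0.006 -0.06 0 0 0; -0.1914 -0.01 -0.09 0 0 0; -0.1914 -0.014 -0.125 0 0 0; -0.1914 -0.018 -0.16 0 0 0; -0.1914 -0.022 -0.195 0 0 0; -0.1914 -0.025 -0.23 0 0 0; -0.1914 -0.029 -0.265 0 0 0; -0.1914 -0.032 -0.295 0 0 0; -0.1914 -0.035 -0.32 0 0 0; -0.1914 -0.037 -0.338 0 0 0; -0.1914 -0.0377 -0.349 0 0 0; -0.1914 -0.0377 -0.349 0 0 0"}}

```text
clock: 30.6
tool_pos: [539.1, 326.3, 199.9]
tcp_rot: [1.141, 1.249, -1.136]
force: [0.4, 0.6, -0.6]
finger_gap: 29.8
```

Run:
```python
from h import *
c,im=snap("side","s11")
c,im=snap("wrist","w11")
go(539.5,325.5,16.5,5.5);print("bat px",proj(c,(539.5,325.5,15)),"stamp bottom", )
```

```text
at [540.  323.7 200.1] yaw 5.26 F [ 0.1 -0.2 -1.2] gap 30.0 t 30.7
shift m [ 0.1836 -0.0012 -0.0021] turn [-0.0041  0.0016 -0.0047]
bat px [320.81075847 202.95363112] stamp bottom
```

View pics/w11.png

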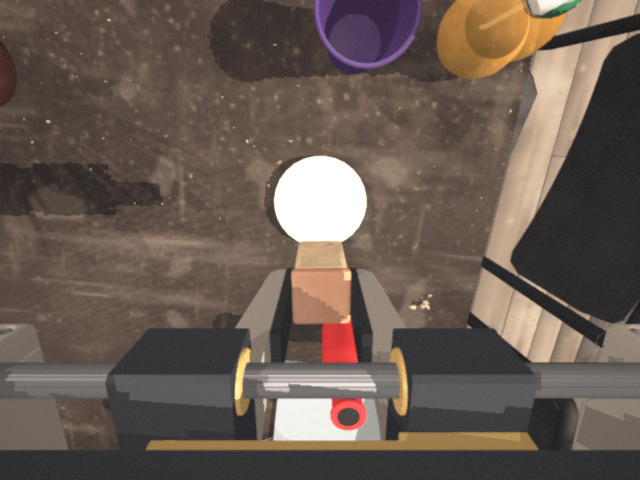

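View pics/s11.png

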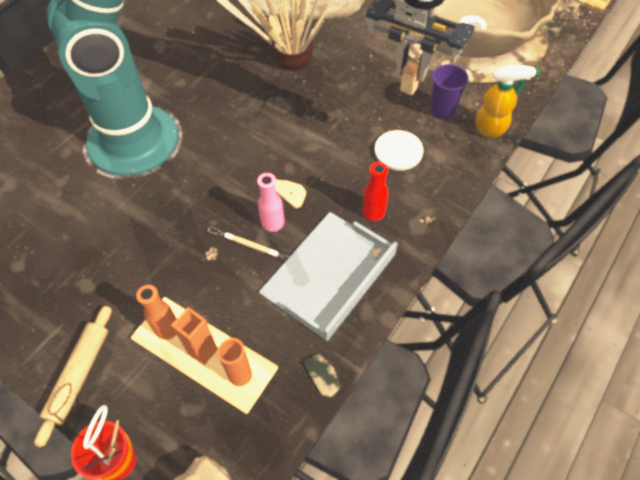

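Bat centre at (320.5,202) vs predicted (320.8,203): good. Lowering.

Emit:
{"method": "drive_tool", "body": {"commands": "0.01 -0.0012 -0.0021 0 0 0; 0.03 -0.0012 -0.0021 0 0 -0.004; 0.06 -0.0012 -0.0021 0 0 -0.004; 0.09 -0.0012 -0.0021 0 0 -0.004; 0.12 -0.0012 -0.0021 0 0 -0.004; 0.145 -0.0012 -0.0021 0 0 -0.004; 0.163 -0.0012 -0.0021 0 0 -0.004; 0.174 -0.0012 -0.0021 0 0 -0.004; 0.18 -0.0012 -0.0021 0 0 -0.004; 0.183 -0.0012 -0.0021 0 0 -0.004; 0.184 -0.0012 -0.0021 0 0 -0.004; 0.184 -0.0012 -0.0021 0 0 -0.004; 0.184 -0.0012 -0.0021 0 0 -0.004"}}

```text
clock: 32.0
tool_pos: [540.0, 325.9, 16.9]
tcp_rot: [1.142, 1.249, -1.14]
force: [0.4, -0.1, -0.2]
finger_gap: 29.9
```

Run:
```python
from h import *
go(539.5,325.5,16.5,5.5)
```

```text
at [540.  325.9  16.9] yaw 5.27 F [ 0.4 -0.1 -0.2] gap 29.9 t 32.0
shift m [ 0.0004 -0.0005  0.0004] turn [-0.0041  0.0008 -0.0018]
```

Emit:
{"method": "drive_tool", "body": {"commands": "0.0008 0 0 0 0 0; 0.0008 0 0 0 0 0"}}

```text
clock: 32.2
tool_pos: [540.2, 326.1, 16.4]
tcp_rot: [1.142, 1.249, -1.14]
force: [-0.4, 0.2, 0.4]
finger_gap: 30.3
```

Emit:
{"method": "drive_tool", "body": {"commands": "0 0 0 0 0 0; 0 0 0 0 0 0; 0 0 0 0 0 0; 0 0 0 0 0 0; 0 0 0 0 0 0; 0 0 0 0 0 0", "hand": 0.06}}

```text
clock: 32.8
tool_pos: [540.2, 326.1, 16.4]
tcp_rot: [1.142, 1.249, -1.14]
force: [0.5, -1.0, -0.3]
finger_gap: 59.8
```

Emit:
{"method": "drive_tool", "body": {"commands": "-0.005 0 0 0 0 0; -0.02 0 0 0 0 0; -0.05 0 0 0 0 0; -0.09 0 0 0 0 0; -0.13 0 0 0 0 0; -0.17 0 0 0 0 0; -0.21 0 0 0 0 0; -0.22 0 0 0 0 0; -0.22 0 0 0 0 0"}}

```text
clock: 33.7
tool_pos: [540.7, 326.6, 239.4]
tcp_rot: [1.146, 1.249, -1.136]
force: [0.3, 0.3, -0.5]
finger_gap: 60.1
```

Run:
```python
from h import *
c,im=snap("wrist","w12")
go(553.7,42.8,230,-2.2);print("pred",proj(c,(539.5,325.5,15)),proj(c,(540,325.9,71)))
c,im=snap("top","t12")
print("pred top",proj(c,(539.5,325.5,15)),proj(c,(540,325.9,71)))
```

```text
at [539.6 326.2 237.2] yaw 5.27 F [-0.2  0.8 -0.4] gap 60.1 t 33.75
shift m [ 0.007  -0.012   0.2835] turn [ 0.1305 -0.001  -0.0031]
pred [319.45702199 198.98998   ] [320.02005001 207.6674263 ]
pred top [167.26725294 293.34712572] [156.81267011 288.11078389]
```

View pics/w12.png

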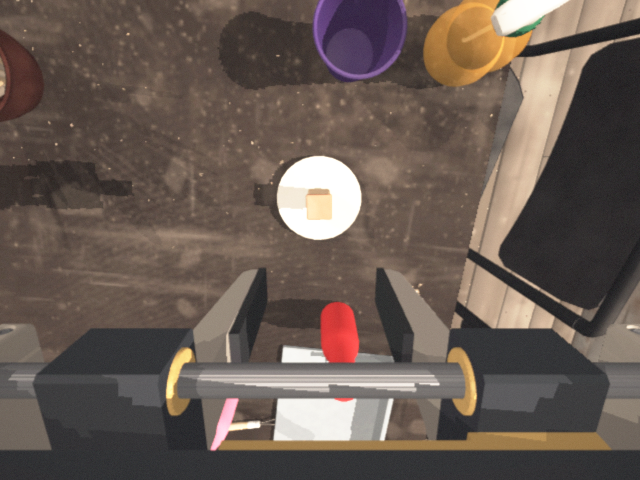

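View pics/t12.png

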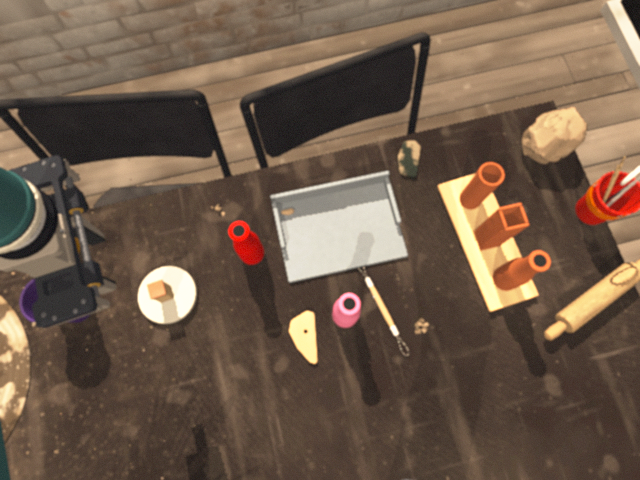

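Stamp centred on the bat (top at (319,206) as predicted, bat (319,198)); vases still standing. Returning the vases, bottle first.

Emit:
{"method": "drive_tool", "body": {"commands": "0 -0.005 0.015 0 0 0; 0 -0.014 0.045 0.01 0 0; 0 -0.024 0.08 0.02 0 0; 0 -0.036 0.12 0.03 0 0; 0 -0.049 0.16 0.04 0 0; 0 -0.061 0.20 0.05 0 0; 0 -0.073 0.24 0.06 0 0; 0 -0.086 0.28 0.07 0 0; 0 -0.098 0.32 0.08 0 0; 0 -0.11 0.36 0.09 0 0; 0 -0.122 0.40 0.10 0 0; 0 -0.135 0.44 0.11 0 0; 0 -0.147 0.48 0.12 0 0; 0 -0.159 0.52 0.13 0 0; 0 -0.171 0.56 0.1305 0 0; 0 -0.182 0.595 0.1305 0 0; 0 -0.188 0.614 0.1305 0 0; 0 -0.19 0.6206 0.1305 0 0; 0 -0.19 0.6206 0.1305 0 0; 0 -0.19 0.6206 0.1305 0 0", "hand": 0.065}}

```text
clock: 35.8
tool_pos: [406.6, -308.2, 235.3]
tcp_rot: [1.237, 1.192, -1.236]
force: [0.5, 0.2, 0.8]
finger_gap: 65.2
```

Run:
```python
from h import *
go(407.4,-309.2,93.6,-2.2)
```

```text
at [ 406.6 -308.2  235.3] yaw -2.14 F [0.5 0.2 0.8] gap 65.2 t 35.8
shift m [0.1417 0.0009 0.0011] turn [ 0.001  -0.0007 -0.    ]
```

Emit:
{"method": "drive_tool", "body": {"commands": "0.02 0.001 0.001 0 0 0; 0.05 0.001 0.001 0 0 0; 0.08 0.001 0.001 0 0 0; 0.11 0.001 0.001 0 0 0; 0.13 0.001 0.001 0 0 0; 0.139 0.001 0.001 0 0 0; 0.1417 0.001 0.001 0 0 0; 0.1417 0.001 0.001 0 0 0; 0.1417 0.001 0.001 0 0 0"}}

```text
clock: 36.7
tool_pos: [408.4, -309.3, 94.6]
tcp_rot: [1.237, 1.19, -1.235]
force: [0.2, 0.1, -0.6]
finger_gap: 64.7
```

Emit:
{"method": "drive_tool", "body": {"commands": "0 0 0 0 0 0; 0 0 0 0 0 0; 0 0 0 0 0 0; 0 0 0 0 0 0; 0 0 0 0 0 0; 0 0 0 0 0 0; 0 0 0 0 0 0; 0 0 0 0 0 0", "hand": 0.02, "newtons": 20}}

```text
clock: 37.5
tool_pos: [408.4, -309.5, 94.7]
tcp_rot: [1.237, 1.19, -1.235]
force: [-1.2, 0.3, 2.6]
finger_gap: 33.0
```

Run:
```python
from h import *
snap("wrist","w13")
go(553.7,42.8,190,-2.2)
```

```text
at [ 408.4 -309.5   94.7] yaw -2.12 F [-0.7 -0.8  2.2] gap 32.8 t 37.55
shift m [-0.095   0.1324 -0.3574] turn [ 0.0014 -0.0001 -0.002 ]
```

View pics/w13.png

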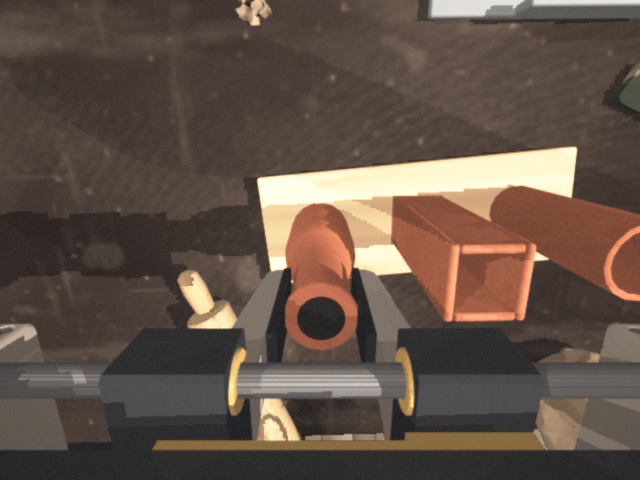

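Emit:
{"method": "drive_tool", "body": {"commands": "-0.005 0 0 0 0 0; -0.015 0 0 0 0 0; -0.035 0 0 0 0 0; -0.06 0 0 0 0 0; -0.085 0 0 0 0 0; -0.10 -0.001 -0.006 0 0 0; -0.105 -0.001 -0.018 0 0 0; -0.105 -0.002 -0.036 0 0 0; -0.105 -0.002 -0.058 0 0 0; -0.105 -0.003 -0.080 0 0 0; -0.105 -0.003 -0.102 0 0 0; -0.105 0.010 -0.120 0 0 0; -0.105 0.028 -0.138 0 0 0; -0.105 0.048 -0.156 0 0 0; -0.105 0.068 -0.174 0 0 0; -0.105 0.087 -0.192 0 0 0; -0.105 0.106 -0.210 0 0 0; -0.105 0.123 -0.228 0 0 0; -0.105 0.134 -0.246 0 0 0; -0.105 0.1355 -0.266 0 0 0"}}

```text
clock: 39.55
tool_pos: [555.0, -47.8, 199.8]
tcp_rot: [1.236, 1.189, -1.236]
force: [-0.5, 0.1, -1.6]
finger_gap: 32.7
```

Run:
```python
from h import *
go(553.7,42.8,87.7,-2.2)
```

```text
at [555.  -47.8 199.8] yaw -2.12 F [-0.5  0.1 -1.6] gap 32.7 t 39.55
shift m [ 0.1119 -0.0048 -0.0906] turn [ 0.0015  0.0016 -0.0021]
```

Emit:
{"method": "drive_tool", "body": {"commands": "0 -0.001 -0.012 0 0 0; 0 -0.002 -0.03 0 0 0; 0 -0.003 -0.05 0 0 0; 0 -0.004 -0.07 0 0 0; 0 -0.0045 -0.083 0 0 0; 0 -0.0048 -0.09 0 0 0; 0 -0.0048 -0.0906 0 0 0; 0.006 -0.0048 -0.0906 0 0 0; 0.018 -0.0048 -0.0906 0 0 0; 0.036 -0.0048 -0.0906 0 0 0; 0.060 -0.0048 -0.0906 0 0 0; 0.082 -0.0048 -0.0906 0 0 0; 0.097 -0.0048 -0.0906 0 0 0; 0.105 -0.0048 -0.0906 0 0 0; 0.109 -0.0048 -0.0906 0 0 0; 0.111 -0.0048 -0.0906 0 0 0; 0.1117 -0.0048 -0.0906 0 0 0; 0.1117 -0.0048 -0.0906 0 0 0; 0.1117 -0.0048 -0.0906 0 0 0"}}

```text
clock: 41.45
tool_pos: [554.1, 42.9, 88.5]
tcp_rot: [1.237, 1.188, -1.235]
force: [0.1, -0.7, -2.2]
finger_gap: 32.5
```

Run:
```python
from h import *
snap("side","s14")
go(553.7,42.8,87.7,-2.2)
```

```text
at [554.1  42.9  88.4] yaw -2.1 F [-0.2 -0.7 -1.5] gap 33.0 t 41.5
shift m [ 0.0007 -0.0004  0.0002] turn [ 0.0017  0.0012 -0.0029]
```

View pics/s14.png

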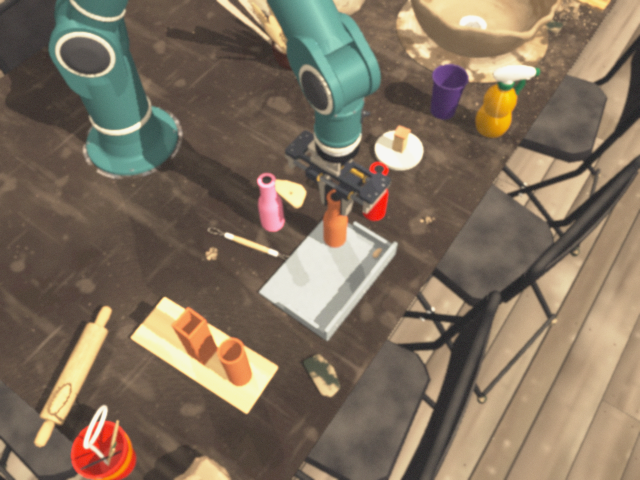

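Emit:
{"method": "drive_tool", "body": {"commands": "0.001 0 0 0 0 0; 0.001 0 0 0 0 0; 0.001 0 0 0 0 0"}}

```text
clock: 41.8
tool_pos: [554.4, 42.9, 87.8]
tcp_rot: [1.237, 1.188, -1.234]
force: [-0.5, -0.1, 1.5]
finger_gap: 32.6
```

Emit:
{"method": "drive_tool", "body": {"commands": "0 0 0 0 0 0; 0 0 0 0 0 0; 0 0 0 0 0 0; 0 0 0 0 0 0; 0 0 0 0 0 0; 0 0 0 0 0 0", "hand": 0.068}}

```text
clock: 42.4
tool_pos: [554.4, 42.9, 87.7]
tcp_rot: [1.237, 1.188, -1.234]
force: [0.2, -0.3, 0.4]
finger_gap: 67.8
```

Emit:
{"method": "drive_tool", "body": {"commands": "-0.01 0 0 0 0 0; -0.03 0 0 0 0 0; -0.06 0 0 0 0 0; -0.10 0 0 0 0 0; -0.13 0 0 0 0 0; -0.13 0 0 0 0 0"}}

```text
clock: 43.0
tool_pos: [556.8, 42.7, 222.4]
tcp_rot: [1.243, 1.184, -1.228]
force: [0.6, -0.2, -0.4]
finger_gap: 67.8
```

Run:
```python
from h import *
go(492.2,-305,85.5,-2.1)
```

```text
at [556.8  42.7 222.4] yaw -2.14 F [ 0.6 -0.2 -0.4] gap 67.8 t 43.0
shift m [ 0.1357 -0.0531  0.3501] turn [-0.0006 -0.0017 -0.0112]
```

Emit:
{"method": "drive_tool", "body": {"commands": "0 -0.004 0.02 0 0 -0.01; 0 -0.01 0.05 0 0 -0.01; 0 -0.016 0.09 0 0 -0.01; 0 -0.022 0.13 0 0 -0.01; 0 -0.028 0.17 0 0 -0.01; 0 -0.034 0.21 0 0 -0.01; 0 -0.04 0.25 0 0 -0.01; 0 -0.046 0.29 0 0 -0.01; 0 -0.051 0.325 0 0 -0.01; 0 -0.053 0.345 0 0 -0.01; 0 -0.0535 0.35 0 0 -0.01; 0 -0.0535 0.35 0 0 -0.01"}}

```text
clock: 44.2
tool_pos: [489.9, -305.2, 220.9]
tcp_rot: [1.239, 1.192, -1.236]
force: [0.4, -0.5, 0.9]
finger_gap: 68.0
```

Run:
```python
from h import *
go(492.2,-305,85.5,-2.1)
```

```text
at [ 489.9 -305.2  220.9] yaw -2.21 F [ 0.4 -0.5  0.9] gap 68.0 t 44.2
shift m [ 0.1354  0.0023 -0.    ] turn [-0.002  -0.002  -0.0005]
```

Emit:
{"method": "drive_tool", "body": {"commands": "0.02 0.0023 0 -0.002 0 0; 0.05 0.0023 0 -0.002 0 0; 0.08 0.0023 0 -0.002 0 0; 0.108 0.0023 0 -0.002 0 0; 0.126 0.0023 0 -0.002 0 0; 0.134 0.0023 0 -0.002 0 0; 0.1354 0.0023 0 -0.002 0 0; 0.1354 0.0023 0 -0.002 0 0; 0.1354 0.0023 0 -0.002 0 0"}}

```text
clock: 45.1
tool_pos: [493.1, -305.1, 86.6]
tcp_rot: [1.238, 1.191, -1.233]
force: [-0.9, 0.0, -0.6]
finger_gap: 67.7
```

Emit:
{"method": "drive_tool", "body": {"commands": "0 0 0 0 0 0; 0 0 0 0 0 0; 0 0 0 0 0 0; 0 0 0 0 0 0; 0 0 0 0 0 0; 0 0 0 0 0 0; 0 0 0 0 0 0; 0 0 0 0 0 0", "hand": 0.03}}

```text
clock: 45.9
tool_pos: [493.1, -305.2, 86.8]
tcp_rot: [1.238, 1.191, -1.233]
force: [-0.5, 0.9, 4.6]
finger_gap: 41.9
```

Run:
```python
from h import *
snap("wrist","w15")
go(551.5,-29.9,190,-2.06)
```

```text
at [ 493.2 -305.2   86.8] yaw -2.07 F [-0.3  0.7  4.5] gap 41.9 t 45.95
shift m [-0.1027  0.0486 -0.2774] turn [-0.0002 -0.0014 -0.0026]
```

View pics/w15.png

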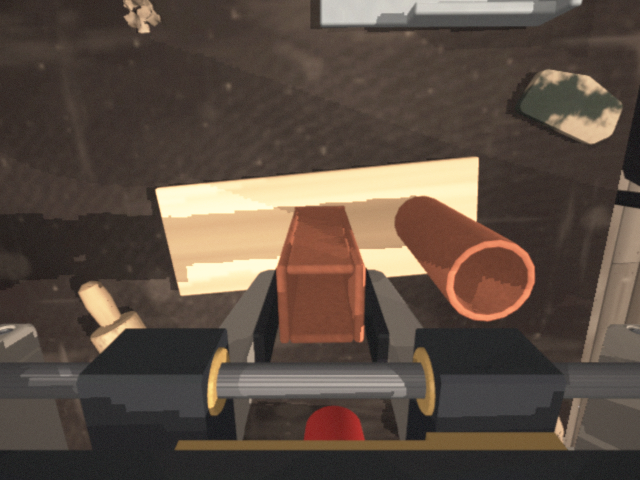

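Emit:
{"method": "drive_tool", "body": {"commands": "-0.005 0 0 0 0 0; -0.015 0 0 0 0 0; -0.035 0 0 0 0 0; -0.06 0 0 0 0 0; -0.085 0 0 0 0 0; -0.103 -0.001 -0.006 0 0 0; -0.11 -0.001 -0.018 0 0 0; -0.11 -0.002 -0.036 0 0 0; -0.11 -0.003 -0.058 0 0 0; -0.11 -0.004 -0.082 0 0 0; -0.11 -0.002 -0.108 0 0 0; -0.11 0.004 -0.134 0 0 0; -0.11 0.012 -0.160 0 0 0; -0.11 0.022 -0.186 0 0 0; -0.11 0.032 -0.210 0 0 0; -0.11 0.040 -0.233 0 0 0; -0.11 0.046 -0.253 0 0 0; -0.11 0.048 -0.268 0 0 0; -0.11 0.0486 -0.277 0 0 0; -0.11 0.0486 -0.2774 0 0 0"}}

```text
clock: 47.95
tool_pos: [551.2, -28.7, 197.2]
tcp_rot: [1.237, 1.192, -1.232]
force: [-0.1, -0.3, -1.6]
finger_gap: 42.0
```

Run:
```python
from h import *
go(551.5,-29.9,79.8,-2.06)
```

```text
at [551.2 -28.7 197.2] yaw -1.97 F [-0.1 -0.3 -1.6] gap 42.0 t 47.95
shift m [1.174e-01 1.000e-04 1.400e-03] turn [ 0.0015 -0.0017 -0.002 ]
```

Emit:
{"method": "drive_tool", "body": {"commands": "0.005 0 0.0014 0 0 0; 0.015 0 0.0014 0 0 0; 0.035 0 0.0014 0 0 0; 0.06 0 0.0014 0 0 0; 0.085 0 0.0014 0 0 0; 0.102 0 0.0014 0 0 0; 0.111 0 0.0014 0 0 0; 0.115 0 0.0014 0 0 0; 0.1174 0 0.0014 0 0 0; 0.1178 0 0.0014 0 0 0; 0.1182 0 0.0014 0 0 0; 0.1182 0 0.0014 0 0 0"}}

```text
clock: 49.15
tool_pos: [552.0, -29.9, 79.8]
tcp_rot: [1.238, 1.192, -1.231]
force: [1.0, -0.1, 1.7]
finger_gap: 42.3
```

Run:
```python
from h import *
go(551.5,-29.9,79.8,-2.06)
```

```text
at [552.  -29.9  79.8] yaw -1.97 F [ 1.  -0.1  1.7] gap 42.3 t 49.15
shift m [-0.     -0.0005 -0.    ] turn [ 0.0016 -0.002  -0.0034]
```

Contact felt (force went from −1.6 to +1.7 N). Releasing, then back up.

Emit:
{"method": "drive_tool", "body": {"commands": "0 0 0 0 0 0; 0 0 0 0 0 0; 0 0 0 0 0 0; 0 0 0 0 0 0; 0 0 0 0 0 0; 0 0 0 0 0 0", "hand": 0.07}}

```text
clock: 49.75
tool_pos: [552.0, -29.9, 79.8]
tcp_rot: [1.237, 1.192, -1.231]
force: [-1.0, 0.3, -0.2]
finger_gap: 69.8
```

Emit:
{"method": "drive_tool", "body": {"commands": "-0.01 0 0 0 0 0; -0.03 0 0 0 0 0; -0.06 0 0 0 0 0; -0.10 0 0 0 0 0; -0.13 0 0 0 0 0; -0.13 0 0 0 0 0; -0.13 0 0 0 0 0"}}

```text
clock: 50.45
tool_pos: [551.7, -29.9, 210.4]
tcp_rot: [1.239, 1.192, -1.229]
force: [-0.9, 0.7, -0.1]
finger_gap: 69.7
```

Run:
```python
from h import *
go(577.1,-298.8,75.5,-2)
```

```text
at [551.7 -29.9 210.4] yaw -1.95 F [-0.9  0.7 -0.1] gap 69.7 t 50.45
shift m [0.1342 0.0339 0.2683] turn [ 0.0009 -0.003  -0.0046]
```

Emit:
{"method": "drive_tool", "body": {"commands": "0 0.003 0.02 0 0 -0.004; 0 0.007 0.05 0 0 -0.004; 0 0.012 0.09 0 0 -0.004; 0 0.017 0.13 0 0 -0.004; 0 0.022 0.17 0 0 -0.004; 0 0.027 0.21 0 0 -0.004; 0 0.031 0.24 0 0 -0.004; 0 0.0335 0.26 0 0 -0.004; 0 0.0339 0.2683 0 0 -0.004; 0 0.0339 0.2683 0 0 -0.004; 0 0.0339 0.2683 0 0 -0.004"}}

```text
clock: 51.55
tool_pos: [576.3, -297.8, 208.9]
tcp_rot: [1.236, 1.197, -1.232]
force: [-0.6, 0.8, 0.6]
finger_gap: 70.2
```

Run:
```python
from h import *
go(577.1,-298.8,75.5,-2)
```

```text
at [ 576.3 -297.8  208.9] yaw -1.9 F [-0.6  0.8  0.6] gap 70.2 t 51.55
shift m [0.1334 0.0009 0.0016] turn [ 0.0018 -0.0043  0.0007]
```

Emit:
{"method": "drive_tool", "body": {"commands": "0.02 0.0009 0.0013 0 -0.004 0; 0.05 0.0009 0.0013 0 -0.004 0; 0.08 0.0009 0.0013 0 -0.004 0; 0.108 0.0009 0.0013 0 -0.004 0; 0.125 0.0009 0.0013 0 -0.004 0; 0.132 0.0009 0.0013 0 -0.004 0; 0.1334 0.0009 0.0013 0 -0.004 0; 0.1334 0.0009 0.0013 0 -0.004 0; 0.1334 0.0009 0.0013 0 -0.004 0"}}

```text
clock: 52.45
tool_pos: [577.9, -299.0, 76.8]
tcp_rot: [1.234, 1.192, -1.233]
force: [1.1, 0.1, 0.7]
finger_gap: 70.2
```

Emit:
{"method": "drive_tool", "body": {"commands": "0 0 0 0 0 0; 0 0 0 0 0 0; 0 0 0 0 0 0; 0 0 0 0 0 0; 0 0 0 0 0 0; 0 0 0 0 0 0; 0 0 0 0 0 0; 0 0 0 0 0 0", "hand": 0.03}}

```text
clock: 53.25
tool_pos: [578.1, -299.1, 77.1]
tcp_rot: [1.234, 1.192, -1.232]
force: [-0.1, -0.3, 3.2]
finger_gap: 43.6
```

Run:
```python
from h import *
snap("wrist","w16")
go(549.6,-97.1,180,-2.01)
```

```text
at [ 578.2 -299.1   77.1] yaw -1.89 F [-0.9  0.2  4.1] gap 43.4 t 53.3
shift m [-0.1031 -0.035  -0.2009] turn [ 0.0021  0.0005 -0.0018]
```

View pics/w16.png

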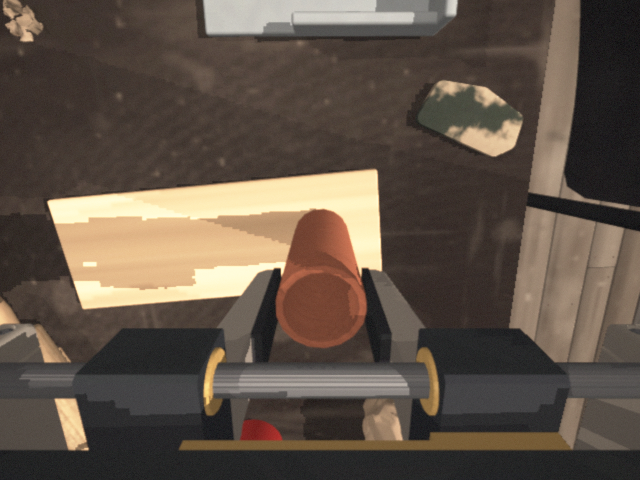

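Emit:
{"method": "drive_tool", "body": {"commands": "-0.005 0 0 0 0 0; -0.015 0 0 0 0 0; -0.035 0 0 0 0 0; -0.06 0 0 0 0 0; -0.085 0 0 0 0 0; -0.10 -0.001 -0.006 0 0 0; -0.105 -0.003 -0.018 0 0 0; -0.105 -0.007 -0.036 0 0 0; -0.105 -0.011 -0.058 0 0 0; -0.105 -0.015 -0.082 0 0 0; -0.105 -0.019 -0.106 0 0 0; -0.105 -0.023 -0.130 0 0 0; -0.105 -0.027 -0.152 0 0 0; -0.105 -0.030 -0.171 0 0 0; -0.105 -0.033 -0.186 0 0 0; -0.105 -0.0345 -0.196 0 0 0; -0.105 -0.0347 -0.2009 0 0 0; -0.105 -0.0347 -0.2009 0 0 0"}}

```text
clock: 55.1
tool_pos: [549.8, -96.2, 181.6]
tcp_rot: [1.233, 1.193, -1.232]
force: [-0.3, -0.5, -0.8]
finger_gap: 43.4
```

Run:
```python
from h import *
go(549.9,-97.1,70.1,-2.01)
```

```text
at [549.8 -96.2 181.6] yaw -1.82 F [-0.3 -0.5 -0.8] gap 43.4 t 55.1
shift m [0.1115 0.     0.0008] turn [ 0.0033  0.0004 -0.0013]
```

Emit:
{"method": "drive_tool", "body": {"commands": "0.005 0 0.0008 0 0 0; 0.015 0 0.0008 0 0 0; 0.035 0 0.0008 0 0 0; 0.06 0 0.0008 0 0 0; 0.083 0 0.0008 0 0 0; 0.098 0 0.0008 0 0 0; 0.106 0 0.0008 0 0 0; 0.109 0 0.0008 0 0 0; 0.111 0 0.0008 0 0 0; 0.1117 0 0.0008 0 0 0; 0.1123 0 0.0008 0 0 0; 0.1123 0 0.0008 0 0 0"}}

```text
clock: 56.3
tool_pos: [550.5, -97.1, 70.0]
tcp_rot: [1.234, 1.192, -1.23]
force: [-0.1, -0.4, 0.1]
finger_gap: 43.6
```

Emit:
{"method": "drive_tool", "body": {"commands": "0 0 0 0 0 0; 0 0 0 0 0 0; 0 0 0 0 0 0; 0 0 0 0 0 0; 0 0 0 0 0 0; 0 0 0 0 0 0", "hand": 0.07}}

```text
clock: 56.9
tool_pos: [550.5, -97.1, 70.0]
tcp_rot: [1.234, 1.192, -1.231]
force: [-1.0, 0.2, -0.8]
finger_gap: 70.2
```

Emit:
{"method": "drive_tool", "body": {"commands": "-0.01 0 0 0 0 0; -0.03 0 0 0 0 0; -0.06 0 0 0 0 0; -0.10 0 0 0 0 0; -0.14 0 0 0 0 0; -0.18 0 0 0 0 0; -0.18 0 0.04 0 0 0; -0.18 0 0.09 0 0 0; -0.18 0 0.14 0 0 0; -0.18 0 0.19 0 0 0; -0.18 0 0.23 0 0 0; -0.18 0 0.25 0 0 0; -0.18 0 0.25 0 0 0; -0.18 0 0.25 0 0 0"}}

```text
clock: 58.3
tool_pos: [541.9, -346.7, 250.3]
tcp_rot: [1.234, 1.192, -1.231]
force: [0.1, 0.2, 0.1]
finger_gap: 69.8
```

Run:
```python
from h import *
import pickle
d=pickle.load(open("d0.pkl","rb"))
for n,b in (("top",(160,290,225,435)),("side",(155,345,245,405))):
    c,im=snap(n,n+"E"); y0,y1,x0,x1=b
    z=np.hstack([a[y0:y1,x0:x1,::-1] for a in(d[n][1],im)])
    cv2.imwrite("pics/cmp_"+n+".png",cv2.resize(z,None,fx=1.85,fy=1.85*1,interpolation=cv2.INTER_CUBIC))
    def terr(i):
        h=cv2.cvtColor(i,cv2.COLOR_RGB2HSV).astype(int);m=(h[:,:,0]<14)&(h[:,:,1]>140)&(h[:,:,2]>90);m[:y0]=0;m[y1:]=0
        m[:,:(290 if n=="top" else 275)]=0;m[:,(410 if n=="top" else 352):]=0
        k,l,s,ce=cv2.connectedComponentsWithStats(m.astype(np.uint8));return [(ce[j].round(1).tolist(),s[j].tolist()) for j in range(1,k) if s[j,4]>120]
    print(n);print(*terr(d[n][1]),sep="\n");print("now");print(*terr(im),sep="\n")
c,im=snap("wrist","wE")
go(0,0,0,0)
```

```text
top
([345.0, 232.1], [323, 206, 38, 50, 1042])
([381.5, 225.2], [367, 206, 30, 41, 853])
([306.9, 243.8], [295, 221, 24, 42, 717])
now
([381.4, 225.2], [367, 205, 30, 42, 856])
([345.7, 232.8], [333, 212, 28, 44, 995])
([307.2, 243.6], [295, 221, 25, 42, 728])
side
([313.3, 243.9], [278, 189, 70, 107, 3344])
now
([312.6, 244.7], [278, 189, 70, 107, 3216])
at [ 542.9 -345.   250.2] yaw -1.66 F [-0.6  0.9 -0.2] gap 70.0 t 58.45
shift m [ 0.2488 -0.5534 -0.3289] turn [-0.029  -0.0008 -0.003 ]
```

View pics/cmp_top.png

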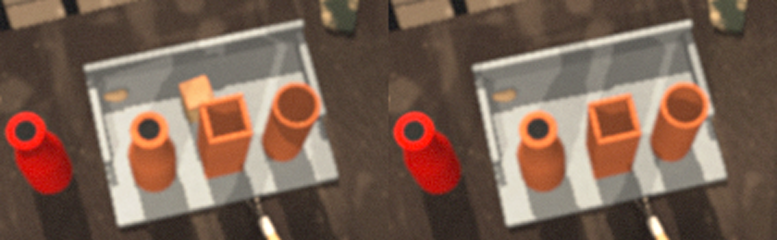

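View pics/cmp_side.png

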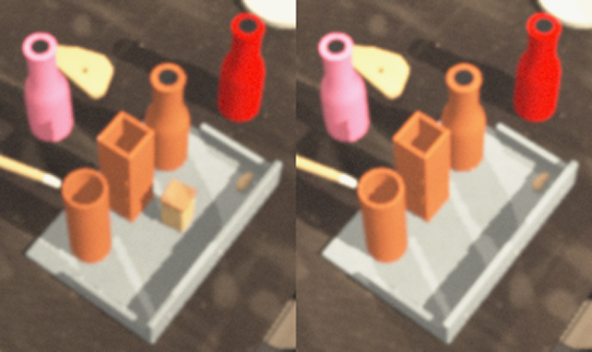

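View pics/sideE.png

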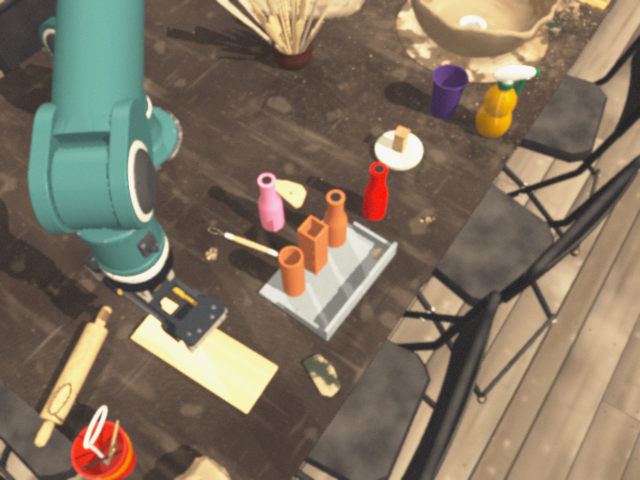

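All three vases are back within about a pixel (≈1–2 mm) of where they stood. The stamp stands on the bat at (401,138) and the arm is clear, so I'm handing in.

```bash
python3 -c "
from bench import r
print(r.close_job())"
```

```text
the job is handed in; nothing more can be done
None
```

I moved the three vases out onto the ware board and stood the stamp in the middle of the plaster bat. I then put each vase back where it stood, and handed the job in at 58.5 s; it reports no verdict.

- **Vases:** in the last top view, the round vase and the bottle are within 0.4 pixel of where they started. The square vase reads about 1 pixel off, but the stamp merged with it in the first picture, so that comparison is looser. One pixel is about 1–2 mm here. All three look upright in the side view, let go, with the gripper raised and clear.
- **Stamp:** it stands upright on the bat, about 1 mm from the centre by the wrist view. My two measurements of the bat's centre disagreed by about 5 mm in y (327 from the top camera, 322 from the side camera). I used 325.5, and the wrist view agreed with it to about a pixel.
- **What went wrong:** my first grip on the round vase closed to 30 mm without holding it. The fingertips I could see end about 36 mm short of the reported TCP, which does not match the description. The vase did not move; I reopened, went lower and used that offset for every grasp after.
- **Gap readings:** the finger gap read 43.5 mm on the 45 mm vase and 32.8 mm on the 31 mm neck, so it is off by 1–2 mm.

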